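# Serve the corn cakes with the turner and hang it up

## Robot

A 6-joint arm with a two-finger parallel gripper is mounted at the origin on the work surface. World frame = base frame: x ahead of the robot, y to its left, z up, the work surface at z = 0. Lengths are in m, angles in rad, forces in N, time in s.
With the tool pointing down it reaches from about 0.35 to 0.775 m from the base axis. Payload 7.3 kg.
Tool frame: the origin (TCP) lies at the very end of the fingers, on their centre line; the grasp point (between the pads) lies 19 mm behind it; z points along the fingers, y is the line along which they close (so a half turn about z gives the same grasp; the last joint's range is limited). The gripper opens to 92 mm and grips with 3 to 60 N. Pads are 19 mm wide; open, the fingers measure 130 mm over their backs; the gripper's body (75 mm by 190 mm) begins 47 mm behind the grasp point.
Start: joints at [1.089, 0.342, 1.524, -0, 1.275, -0.146], TCP at [0.173, 0.496, 0.227] pointing down, gripper open.
Joint ranges: [-2.53, 2.53], [-0.77, 2.02], [0.04, 2.7], [-1, 4.14], [0.28, 2.66], [-3.11, 3.11]. Speed limits (rad/s): [2.57, 2.57, 3.14, 3.14, 3.14, 3.14].

## Interface

Orientations are given as [roll, pitch, yaw] about the fixed x, y, z axes, in that order (R = Rz(yaw) Ry(pitch) Rx(roll)).
In Python, from cell import telemetry, eyes, job gives the robot as it stands.
- The arm moves only by the tool apply_moves, never from a script. Its arguments are lists of equal length, an entry for each row: "delta_pos": the shift along the world's x, y, z each as a share of 0.4 m, from -1 to 1, a list of three; "dr": the turn, a rotation vector about the world's x, y, z each as a share of 0.5 rad, from -1 to 1, a list of three; "jaw": the opening, from 0 (shut) to 1 (fully open). A call has 1 to 8 rows; each row is the pose to reach, as a shift and turn from the pose commanded when the call began; what a row does not reach only later rows make up. A row lasts 1/12 s, in which the tool goes at most 41.7 mm and 7.16 degrees, less where a joint would pass 70% of its speed; a pose out of reach is approached as far as the arm can. A call with a number of a shift or a turn outside -1 to 1 is refused whole. A call with a gripper value outside its range is refused whole. The fingers move at their own pace and stop on an object; "force" is the grip in N (left out, the last holds). Time passes only in rows, so rows that repeat a pose let the fingers close. It gives the time, the measured TCP pose, the force, the opening and the grip force at its end, in the units of the state.
- telemetry.observe(): the state, without advancing time (a new reading comes with each control period).
- eyes.read_camera(name): name is "scene" or "top" or "wrist"; returns the picture (480x640x3 uint8, red, green, blue); there is no depth.
- eyes.camera_model(name): a dict with "vertical_fov" (degrees; the focal length in pixels is half the picture's height over the tangent of half this angle, whatever the lens; pixels are square), "cx", "cy" (the principal point, pixels), "k1" (the pictures are not rectified: a ray, as slopes to the right and down, at radius r is drawn at 1 + k1 r^2 times it, then the intrinsics apply), "rvec" (rotation vector, rad) and "tvec" (3), from world to camera coordinates, as OpenCV has them; the wrist camera has in their place "hand_eye" (4x4, takes a point from camera to tool coordinates, whose origin is the TCP and whose axes are the flange's). Camera axes: x right, y down, z forward; pixel columns grow to the right and rows downward; lengths in m; the calibration is good to about 2 mm. A picture is of the moment at which its call begins: read the wrist's pose just before it. camera_model takes no time and is no camera call.
- job.hand_in(): hands the job in; it is judged then, once.
The state is a dict: "time": time; "qpos": joint angles; "qvel": joint speeds; "joint_efforts": joint torques, N m; "tool_pos": TCP position; "tool_rot": TCP orientation; "contact_force": force on the tool from outside, world axes, zero at the start; "torque": the same for the moment, N m; "opening": finger opening in m; "grip_force": force on a finger pad.
Only numpy, scipy, OpenCV 4.12 (cv2) and the standard library are available. Lean on these libraries where they do the work, as an engineer would, in place of code of your own. Each camera call takes 0.05 s, during which the arm holds its last target. There are 200 camera calls.

## Task

Serve every corn cake from the griddle into the shallow glass dish with the turner (the cranked steel spatula): slide its blade under each cake, carry it over and set it in the dish, the cakes lying flat side by side on the dish's floor, not on one another. The cakes are food, so never touch them with the fingers; leave the other things on the table where they stand. Then hang the turner by the eye of its handle on the peg of the tool stand.

Things in the scene. Friction and masses are not known exactly. Their poses are not given: they have to be found in the camera images.
- spatula: the turner: smooth, slippery steel blade (friction about 0.2) 100 mm long (x), 50 mm wide (y), 2 mm thick, a rod neck rising from its rear, and a wooden handle. 280 mm long, 150 g; it stands on its blade, balanced over it. Origin: centre of the blade's underside; x runs from handle to front edge, z up from the blade. At the start the front points about to world -y
- spatula_grip (a point): middle of the turner's handle, at (-135, 0, 55) mm in the turner's frame. The handle is a bar parallel to the blade, from x = -195 to -85 mm, 13 mm thick (y), 24 mm high (z 43 to 67 mm); pinch it from above across its 13 mm
- spatula_eye (a point): centre of the turner's eye, at (-212, 0, 55) mm in the turner's frame: a round loop of 5 mm steel wire beyond the handle's end, 30 mm clear across, standing in the x-z plane (its axis is the turner's y)
- spatula_tip (a point): middle of the blade's front edge, underside, at (50, 0, 0) mm in the turner's frame
- cake0: firm round corn cake, a flat golden-brown disc, 62 mm across at mid-height, 12 mm thick, about 60 g; its lower edge is rounded (flat underside 49 mm across, the edge rises 3.5 mm over the next 5 mm), so a thin blade can get under it. Origin: centre of the underside, z up. It lies on the griddle; absent (None) in some starts
- cake1: firm round corn cake, a flat golden-brown disc, 62 mm across at mid-height, 12 mm thick, about 60 g; its lower edge is rounded (flat underside 49 mm across, the edge rises 3.5 mm over the next 5 mm), so a thin blade can get under it. Origin: centre of the underside, z up. It lies on the griddle; absent (None) in some starts
- cake2: firm round corn cake, a flat golden-brown disc, 62 mm across at mid-height, 12 mm thick, about 60 g; its lower edge is rounded (flat underside 49 mm across, the edge rises 3.5 mm over the next 5 mm), so a thin blade can get under it. Origin: centre of the underside, z up. It lies on the griddle; absent (None) in some starts
- cake3: firm round corn cake, a flat golden-brown disc, 62 mm across at mid-height, 12 mm thick, about 60 g; its lower edge is rounded (flat underside 49 mm across, the edge rises 3.5 mm over the next 5 mm), so a thin blade can get under it. Origin: centre of the underside, z up. It lies on the griddle; absent (None) in some starts
- griddle: dark steel griddle, fixed, 330 mm (x) by 170 mm (y); origin under its centre. Flat plate at z = 45 mm. A rim 11 mm high, 8 mm thick along the -y edge (inner face y = -77 mm) and both x edges (inner faces x = +-157 mm); the +y edge is open: the blade comes in there. A pushed cake slides until the -y rim stops it, then the blade goes under. Cakes lie side by side in x, 75 mm apart
- dish: shallow open glass dish, loose, 0.8 kg, outside 330 mm (x) by 160 mm (y) by 22 mm high, walls and floor 5 mm thick. Origin: centre of its underside; its floor is at z = 5 mm, its rim at 22 mm. It lies on the -y side of the griddle
- stand: tool stand, fixed: wooden foot 100 by 100 mm, 15 mm thick; origin: centre of its underside. Upright round post of 18 mm on the origin, 358 mm high. One round rubber-sleeved peg of 12 mm leaves it at z = 300 mm towards -x, rising 12 degrees. A 40 mm round collar on the peg, 44 to 50 mm from the post's axis, keeps a hung tool off the post; the eye goes on the outer 60 mm
- peg_tip (a point): axis of the peg at its free end, (-110, 0, 323) mm in the stand's frame (same axes)
- peg_seat (a point): axis of the peg 75 mm from the post, (-75, 0, 316) mm in the stand's frame; where the eye should hang. A hung turner goes on swinging for some 20 s, which is no fault
- mug: bystander: grey ceramic mug, 80 mm across, 92 mm high; origin under its centre
- tongs: bystander: stainless steel tongs lying flat, 280 mm long (along x), 18 mm high; origin near the middle of the underside
- planter: bystander: empty aluminium planter, 150 mm across, 130 mm high; origin under its centre
- salt_jar: bystander: small glass salt jar with steel cap, 48 mm across, 75 mm high; origin under its centre
- saucer: bystander: terracotta saucer, 80 mm across, 18 mm high; origin under its centre
There are look-alikes about, which are no part of the job. What is shaped like the cake0 but turquoise is not meant.

How it is judged:
On the way, in this order (a step that is already met when the one before it is completed fails the run):
1. every corn cake lies flat on the floor of the dish (x of cake0 in the frame of dish between -0.14 and 0.14 m and y of cake0 in the frame of dish between -0.06 and 0.06 m and z of cake0 in the frame of dish between 0.001 and 0.01 m and angle between each of cake0, cake1, cake2, cake3's own z axis and vertical below 0.15 rad and linear speed of each of cake0, cake1, cake2, cake3 below 0.05 m/s and x of cake1 in the frame of dish between -0.14 and 0.14 m and y of cake1 in the frame of dish between -0.06 and 0.06 m and z of cake1 in the frame of dish between 0.001 and 0.01 m and x of cake2 in the frame of dish between -0.14 and 0.14 m and y of cake2 in the frame of dish between -0.06 and 0.06 m and z of cake2 in the frame of dish between 0.001 and 0.01 m and x of cake3 in the frame of dish between -0.14 and 0.14 m and y of cake3 in the frame of dish between -0.06 and 0.06 m and z of cake3 in the frame of dish between 0.001 and 0.01 m), for 0.2 s.
2. the turner hangs by its eye on the peg (x of spatula_eye in the frame of stand between -0.115 and -0.035 m and y of spatula_eye in the frame of stand between -0.025 and 0.025 m and z of spatula_eye in the frame of stand between 0.27 and 0.335 m and height (world z) of spatula between 0.04 and 0.16 m), for 0.2 s.
At the end, for the whole second after the job is handed in: Every cake present lies flat (within 0.15 rad) and at rest on the dish's floor (underside within 5 mm of it), inside its walls; the turner hangs blade down by its eye on the peg (eye within 25 mm of it sideways, blade centre 40 to 160 mm above the table); it may still swing a little (all of step 1 and all of step 2 and contact force between spatula and stand above 0.1 N); the robot touches nothing.
It fails at once if the fingers touch a cake (contact force between the fingers and cake0 above 1 N or contact force between the fingers and cake1 above 1 N or contact force between the fingers and cake2 above 1 N or contact force between the fingers and cake3 above 1 N).
It fails at once if a bystander is shifted more than 40 mm or toppled (distance of any of mug, tongs, planter, salt_jar, saucer from where it was at the start of the episode above 0.04 m or angle between any of mug, tongs, planter, salt_jar, saucer's own z axis and vertical above 0.5 rad).
Of cake0, cake1, cake2, cake3 only 3 to 4 are there at a start; the rules pass over those that are not, and their reading is None.
At some moment in a run one of dish, spatula may be knocked a few centimetres aside while the robot is not near it.
It also fails if it takes over 210 s, if anything falls off the work surface, if the arm or the gripper's body presses on something with over 40 N, if the wrist force passes 120 N, or if a joint passes its speed limit or range.

## Working session

There is one attempt and no reset: what is moved stays moved. The work goes in short steps, Python scripts to look and compute and a tool call to move; the robot and the scene stay as the last step left them, time stands still between calls to the robot, and variables do not carry over. Pictures are saved under pics/ and viewed, at most 15 in all, crops included, and the job is handed in when it is done.

Besides the shell and the picture viewer there is one more tool, called as name(argument=value, ...) on one line, values as JSON. apply_moves: Moves the arm, as the interface text tells. Its arguments: {"type":"object","properties":{"delta_pos":{"type":"array"},"dr":{"type":"array"},"jaw":{"type":"array"},"force":{"type":"number"}},"required":["delta_pos","dr","jaw"]}

```bash
ls; mkdir -p pics; python3 - <<'E'
from cell import telemetry, eyes, job
import cv2
print(telemetry.observe())
for n in("scene","top"):
    im=eyes.read_camera(n); cv2.imwrite(f"pics/{n}0.png",im[:,:,::-1]); print(n,eyes.camera_model(n))
print(eyes.camera_model("wrist"))
E
```

```text
pics
{'time': 0.0, 'qpos': array([ 1.08900866e+00,  3.42723587e-01,  1.52504669e+00, -3.61018731e-05,
        1.27538414e+00, -1.45988616e-01]), 'qvel': array([ 7.15257574e-04, -1.60745946e-04,  4.99758649e-05,  9.29895350e-05,
        6.52820783e-04,  1.78582525e-03]), 'joint_efforts': array([ 1.87548071e-04, -4.31235588e+01, -2.44223589e+01,  7.17162900e-02,
        5.60202822e-02, -9.17131229e-05]), 'tool_pos': array([0.17278776, 0.49530813, 0.22603416]), 'tool_rot': array([-3.14004248e+00, -1.93036627e-04,  2.80580399e+00]), 'contact_force': array([-0.64749465, -0.45642154, -0.00200654]), 'torque': array([ 0.0260052 , -0.00157885, -0.01480444]), 'grip_force': 0.0, 'opening': 0.09184259375102978}
scene {'vertical_fov': 53.66010883561754, 'cx': 319.7537310193856, 'cy': 229.8525823638604, 'k1': -0.12342442373578624, 'rvec': array([ 1.81526557,  2.00743304, -0.59344112]), 'tvec': array([ 0.07096997, -0.36781703,  1.75619259])}
top {'vertical_fov': 46.693184839987914, 'cx': 318.47981484007045, 'cy': 243.8416617608982, 'k1': -0.07097698692684691, 'rvec': array([ 2.18658059, -2.21566704,  0.0536516 ]), 'tvec': array([-0.03753351,  0.56313079,  1.64374603])}
{'vertical_fov': 63.1125091986284, 'cx': 314.67548746282614, 'cy': 236.55316804261412, 'k1': 0.0258477680105054, 'hand_eye': array([[ 5.51445639e-04, -9.55585613e-01, -2.94713134e-01,
         7.90271707e-02],
       [ 9.99999847e-01,  5.42749262e-04,  1.11302020e-04,
        -4.46393029e-04],
       [ 5.35967268e-05, -2.94713150e-01,  9.55585766e-01,
        -1.57313967e-01],
       [ 0.00000000e+00,  0.00000000e+00,  0.00000000e+00,
         1.00000000e+00]])}
```

View pics/top0.png

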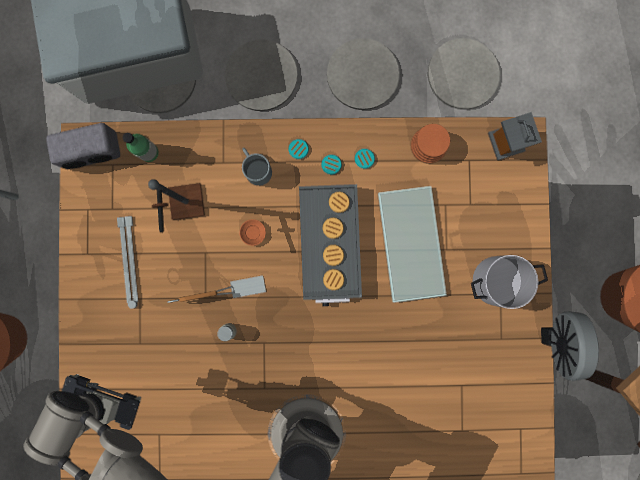

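View pics/scene0.png

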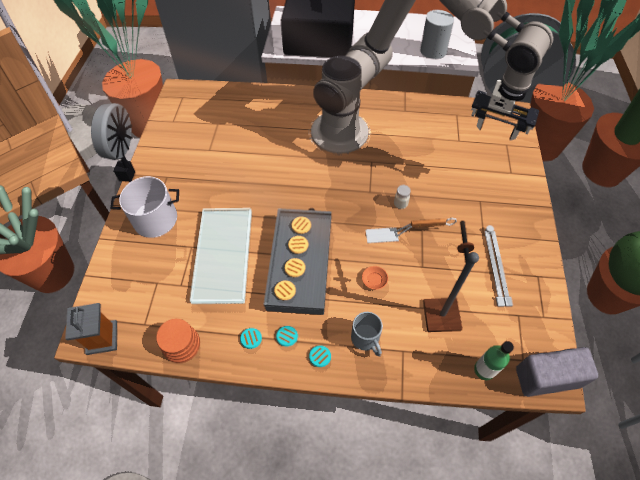

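The top view shows 4 golden cakes on the griddle (column ~335, rows 202, 228, 255 and 280). The dish lies to the right, turned a few degrees. The turner is near (248,288), the stand at (187,201), and the peg points down the image (world -x). The scene view agrees. I'll enlarge both regions.

```bash
cat > h.py <<'E'
import numpy as np, cv2
from cell import telemetry, eyes
from scipy.spatial.transform import Rotation as R
def KD(m):
    f=240/np.tan(np.radians(m["vertical_fov"])/2)
    return np.array([[f,0,m["cx"]],[0,f,m["cy"]],[0,0,1]]),np.array([m["k1"],0,0,0,0.])
def ext(name,st=None):
    m=eyes.camera_model(name)
    if name!="wrist":
        r=R.from_rotvec(m["rvec"]).as_matrix(); return m,r,np.array(m["tvec"])
    T=np.eye(4);T[:3,:3]=R.from_euler("xyz",st["tool_rot"]).as_matrix();T[:3,3]=st["tool_pos"]
    C=np.linalg.inv(T@m["hand_eye"]); return m,C[:3,:3],C[:3,3]
def p2w(name,uv,z,st=None):
    "pixels -> world points on plane z"
    m,r,t=ext(name,st);K,D=KD(m)
    n=cv2.undistortPoints(np.array(uv,float).reshape(-1,1,2),K,D).reshape(-1,2)
    d=np.c_[n,np.ones(len(n))]@r; c=-r.T@t
    return c+d*((np.asarray(z,float)-c[2])/d[:,2])[:,None]
def w2p(name,P,st=None):
    m,r,t=ext(name,st);K,D=KD(m)
    return cv2.projectPoints(np.array(P,float).reshape(-1,1,3),cv2.Rodrigues(r)[0],t,K,D)[0].reshape(-1,2)
def crop(src,out,x,y,w,h,s):
    im=cv2.imread(src) if isinstance(src,str) else src[:,:,::-1]
    cv2.imwrite(out,cv2.resize(im[y:y+h,x:x+w],None,fx=s,fy=s,interpolation=cv2.INTER_CUBIC))
E
python3 - <<'E'
from h import *
crop("pics/top0.png","pics/c1.png",290,170,160,145,4)
crop("pics/top0.png","pics/c2.png",110,165,170,150,4)
E
```

```text
(no output)
```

View pics/c1.png

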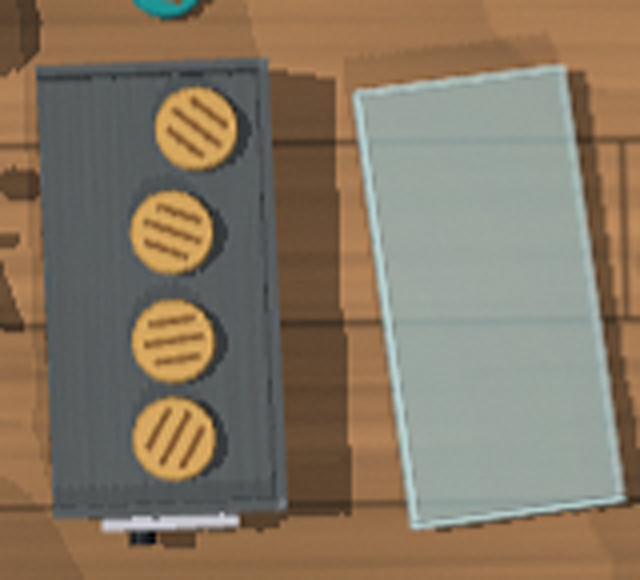

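View pics/c2.png

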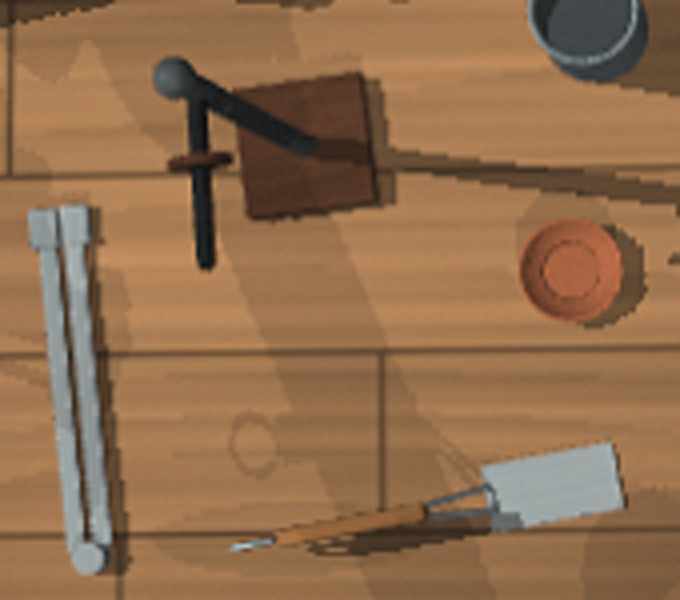

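The first crop shows the cakes at crop positions (196,128), (172,232), (174,341) and (174,438), and the dish rim corners at (355,91), (567,66), (625,500) and (414,528). In the second, the blade front corners are at (610,443) and (627,507), the eye at (232,548), the peg tip at (206,266) and the post top at (175,77).

```bash
python3 - <<'E'
from h import *
np.set_printoptions(precision=4,suppress=True)
def c1(l): return np.array(l)/4+[290-.4,170-.4]
def c2(l): return np.array(l)/4+[110-.4,165-.4]
f=lambda p,z:p2w("top",p,[z]*len(p))
print("cakes",f(c1([(196,128),(172,232),(174,341),(174,438)]),.057)[:,:2])
print("gr rim",f(c1([(267,60),(287,507)]),.056)[:,:2],f(c1([(37,68),(55,517)]),.05)[:,:2])
d=f(c1([(355,91),(567,66),(625,500),(414,528)]),.022)[:,:2]
print("dish",d,d.mean(0),d[0]-d[3],d[1]-d[2])
b=f(c2([(610,443),(627,507),(493,530),(483,468)]),.002)[:,:2];print("blade",b,b.mean(0))
print("handle",f(c2([(425,512),(275,540)]),.067)[:,:2],"eye",f(c2([(232,548)]),.055)[:,:2])
s=f(c2([(236,92),(360,72),(381,203),(250,220)]),.015)[:,:2];print("foot",s,s.mean(0))
print("pegtip",f(c2([(206,266)]),.323)[:,:2],"posttop",f(c2([(175,77)]),.358)[:,:2],f(c2([(199,160)]),.31)[:,:2])
E
```

```text
cakes [[ 0.6829 -0.105 ]
 [ 0.6073 -0.0864]
 [ 0.5281 -0.0867]
 [ 0.458  -0.0857]]
gr rim [[ 0.7323 -0.1576]
 [ 0.407  -0.1667]] [[0.7294 0.0104]
 [0.4018 0.0012]]
dish [[ 0.7134 -0.2254]
 [ 0.7305 -0.3846]
 [ 0.4066 -0.4206]
 [ 0.3884 -0.2632]] [ 0.5597 -0.3234] [0.325  0.0379] [0.3239 0.036 ]
blade [[0.4709 0.1249]
 [0.423  0.1127]
 [0.407  0.2131]
 [0.4534 0.2203]] [0.4386 0.1677]
handle [[0.4237 0.2523]
 [0.4047 0.361 ]] eye [[0.3986 0.3955]]
foot [[0.7374 0.4028]
 [0.751  0.3091]
 [0.6521 0.2934]
 [0.6408 0.392 ]] [0.6953 0.3493]
pegtip [[0.5849 0.3391]] posttop [[0.6955 0.3482]] [[0.6513 0.3471]]
```

apply_moves(delta_pos=[[0.3,-0.25,-0.05],[0.3,-0.25,-0.05],[0.3,-0.25,-0.05],[0.3,-0.25,-0.05],[0.3,-0.25,-0.05],[0.3,-0.25,-0.05]], dr=[[0,0,-1],[0,0,-1],[0,0,-1],[0,0,-1],[0,0,-1],[0,0,-1]], jaw=[0.6,0.6,0.6,0.6,0.6,0.6], force=60)

```text
time: 0.6
tool_pos: [0.2939, 0.3945, 0.2063]
tool_rot: [-3.14, -0.0, 2.303]
contact_force: [-0.1, -0.5, 0.2]
opening: 0.0572
grip_force: 0.0
```

apply_moves(delta_pos=[[0.305,-0.236,-0.1],[0.305,-0.236,-0.1],[0.305,-0.236,-0.1],[0.305,-0.236,-0.1],[0.305,-0.236,-0.1],[0.305,-0.236,-0.1],[0.305,-0.236,-0.1]], dr=[[0,0,-1],[0,0,-1],[0,0,-1],[0,0,-1],[0,0,-1],[0,0,-1],[0,0,-1]], jaw=[0.6,0.6,0.6,0.6,0.6,0.6,0.6])

```text
time: 1.18
tool_pos: [0.414, 0.3023, 0.1668]
tool_rot: [-3.141, -0.001, 1.809]
contact_force: [0.1, 0.4, 0.5]
opening: 0.0551
grip_force: 0.0
```

apply_moves(delta_pos=[[0,0,0],[0,0,0],[0,0,0]], dr=[[0,0,-0.126],[0,0,-0.126],[0,0,-0.126]], jaw=[0.6,0.6,0.6])

```text
time: 1.43
tool_pos: [0.4139, 0.3026, 0.1672]
tool_rot: [3.141, -0.0, 1.748]
contact_force: [-0.2, 0.2, 0.9]
opening: 0.055
grip_force: 0.0
```

```bash
python3 - <<'E'
from h import *
np.set_printoptions(precision=4,suppress=True)
st=telemetry.observe();im=eyes.read_camera("wrist");cv2.imwrite("pics/w1.png",im[:,:,::-1])
print(st["time"],st["tool_pos"],st["tool_rot"],st["qpos"],st["contact_force"])
# projected expected points
c=np.array([.4386,.1677]);f=np.array([.171,-.985])
P=[[*(c+x*f),z] for x,z in((50,2),(-50,2),(-85,67),(-135,67),(-195,67),(-212,57))for x,z in[(x/1e3,z/1e3)]]
print(w2p("wrist",P,st))
E
```

```text
1.4333 [0.4139 0.3026 0.1672] [ 3.141  -0.0004  1.7478] [0.4816 0.3764 1.6486 0.0002 1.1158 0.3045] [-0.1525  0.2039  0.8582]
[[314.1361 398.3993]
 [314.7135 306.4945]
 [315.0596 304.6218]
 [315.4897 239.1498]
 [316.0741 150.4753]
 [316.1863 122.6839]]
```

View pics/w1.png

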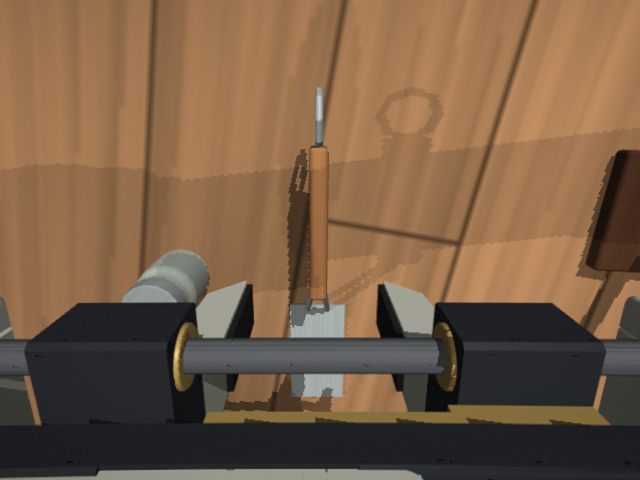

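The wrist view shows the turner's handle at column 319, rows 148–300, about 4 px (2.5 mm) right of where I predicted. I'll descend and grip.

apply_moves(delta_pos=[[0.007,0,-0.1],[0.007,0,-0.2],[0.007,0,-0.27],[0.007,0,-0.325],[0.007,0,-0.325],[0.007,0,-0.325],[0.007,0,-0.325],[0.007,0,-0.325]], dr=[[0,0,0],[0,0,0],[0,0,0],[0,0,0],[0,0,0],[0,0,0],[0,0,0],[0,0,0]], jaw=[0.6,0.6,0.6,0.6,0.6,0.3,0,0], force=60)

```text
time: 2.15
tool_pos: [0.4188, 0.3021, 0.0386]
tool_rot: [3.138, -0.001, 1.744]
contact_force: [-0.5, 0.1, -0.4]
opening: 0.0396
grip_force: 0.0
```

apply_moves(delta_pos=[[0,0,0],[0,0,0],[0,0,0],[0,0,0],[0,0,0],[0,0,0]], dr=[[0,0,0],[0,0,0],[0,0,0],[0,0,0],[0,0,0],[0,0,0]], jaw=[0,0,0,0,0,0], force=60)

```text
time: 2.65
tool_pos: [0.418, 0.3014, 0.037]
tool_rot: [3.141, -0.0, 1.743]
contact_force: [0.4, 0.7, 2.0]
opening: 0.0122
grip_force: 60.0
```

apply_moves(delta_pos=[[0,0,0.1],[0,0,0.2],[0,0,0.25],[0,0,0.25]], dr=[[0,0,0],[0,0,0],[0,0,0],[0,0,0]], jaw=[0,0,0,0])

```text
time: 2.98
tool_pos: [0.4201, 0.3026, 0.1412]
tool_rot: [3.133, -0.003, 1.743]
contact_force: [1.8, 0.1, -0.9]
opening: 0.0125
grip_force: 60.0
```

apply_moves(delta_pos=[[0.04,-0.08,0],[0.08,-0.16,0],[0.081,-0.24,0],[0.081,-0.313,0],[0.081,-0.313,0],[0.081,-0.313,0]], dr=[[0,0,-0.1],[0,0,-0.2],[0,0,-0.289],[0,0,-0.289],[0,0,-0.289],[0,0,-0.289]], jaw=[0,0,0,0,0,0])

```text
time: 3.48
tool_pos: [0.4495, 0.1747, 0.1355]
tool_rot: [-3.139, 0.0, 1.595]
contact_force: [0.8, 1.2, -2.4]
opening: 0.0129
grip_force: 60.0
```

apply_moves(delta_pos=[[0,0,0],[0,0,0],[0,0,0]], dr=[[0.06,0,0],[0.12,0,0],[0.12,0,0]], jaw=[0,0,0])

```text
time: 3.73
tool_pos: [0.4497, 0.1765, 0.1359]
tool_rot: [3.141, -0.061, 1.598]
contact_force: [0.5, 0.3, -2.1]
opening: 0.0126
grip_force: 60.0
```

```bash
cat >> h.py <<'E'
def look(name,tag,off=(-.001,.1357,.037)):
    "picture saved with predicted turner points drawn; off: blade centre rel. TCP"
    st=telemetry.observe();im=eyes.read_camera(name)[:,:,::-1].copy()
    np.set_printoptions(precision=4,suppress=True)
    print(st["time"],st["tool_pos"],st["tool_rot"],"q",st["qpos"],"F",st["contact_force"])
    Rt=R.from_euler("xyz",st["tool_rot"]).as_matrix()
    # turner axes in tool: x=-tx, y=ty, z=-tz
    B=np.c_[-Rt[:,0],Rt[:,1],-Rt[:,2]]
    pts=np.array([(50,25,0),(50,-25,0),(-50,-25,0),(-50,25,0),(-195,0,67),(-212,0,55)])/1e3-[-.1357,0,.037]
    W=st["tool_pos"]+pts@B.T
    print("tip",W[:2].mean(0))
    for p in w2p(name,W,st):cv2.circle(im,(int(p[0]),int(p[1])),2,(255,0,255),-1)
    cv2.imwrite(f"pics/{tag}.png",im);return st,im
E
python3 - <<'E'
from h import *
st,im=look("wrist","w2")
E
```

```text
3.7333 [0.4497 0.1765 0.1359] [ 3.1414 -0.061   1.5983] q [0.1748 0.3554 1.7856 0.0721 0.9925 0.1082] F [ 0.4664  0.3435 -2.0657]
tip [ 0.4547 -0.0065  0.0876]
```

View pics/w2.png

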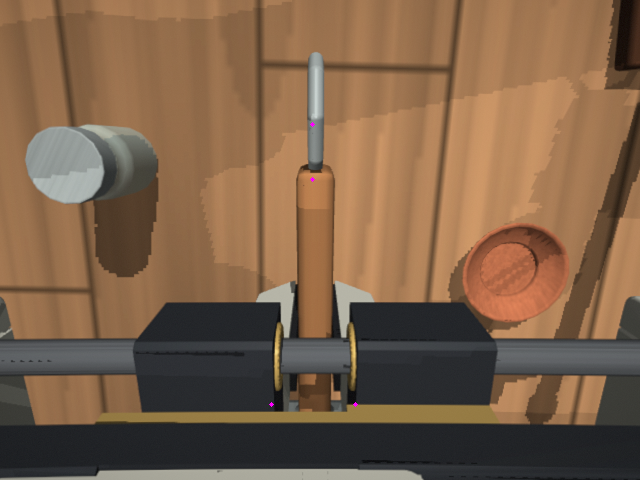

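The handle end shows at (315,168) and the eye around (316,100), both above the predictions. The turner may have drooped slightly in the grip, so I'll probe the plate by touch.

apply_moves(delta_pos=[[0,0,-0.035],[0,0,-0.07],[0,0,-0.07],[0,0,-0.07]], dr=[[0,0,0],[0,0,0],[0,0,0],[0,0,0]], jaw=[0,0,0,0])

```text
time: 4.12
tool_pos: [0.4495, 0.1766, 0.1081]
tool_rot: [-3.141, -0.059, 1.599]
contact_force: [-1.1, 0.9, -0.8]
opening: 0.0128
grip_force: 60.0
```

apply_moves(delta_pos=[[0,0,-0.0075],[0,0,-0.0075],[0,0,-0.0075]], dr=[[0,0,0],[0,0,0],[0,0,0]], jaw=[0,0,0])

```text
time: 4.37
tool_pos: [0.4504, 0.1763, 0.1062]
tool_rot: [3.139, -0.06, 1.599]
contact_force: [-0.6, -0.0, -2.4]
opening: 0.0126
grip_force: 60.0
```

apply_moves(delta_pos=[[0,0,-0.0075],[0,0,-0.0075],[0,0,-0.0075]], dr=[[0,0,0],[0,0,0],[0,0,0]], jaw=[0,0,0])

```text
time: 4.62
tool_pos: [0.4502, 0.1761, 0.1027]
tool_rot: [3.14, -0.06, 1.598]
contact_force: [0.5, -0.0, -1.2]
opening: 0.0126
grip_force: 60.0
```

apply_moves(delta_pos=[[0,0,-0.0075],[0,0,-0.0075],[0,0,-0.0075]], dr=[[0,0,0],[0,0,0],[0,0,0]], jaw=[0,0,0])

```text
time: 4.87
tool_pos: [0.4501, 0.1761, 0.0996]
tool_rot: [3.14, -0.06, 1.598]
contact_force: [-0.4, 0.2, -1.3]
opening: 0.0126
grip_force: 60.0
```

apply_moves(delta_pos=[[0,0,-0.005],[0,0,-0.005],[0,0,-0.005]], dr=[[0,0,0],[0,0,0],[0,0,0]], jaw=[0,0,0])

```text
time: 5.12
tool_pos: [0.4501, 0.1761, 0.0976]
tool_rot: [3.14, -0.06, 1.598]
contact_force: [-0.3, 0.8, -1.4]
opening: 0.0124
grip_force: 60.0
```

apply_moves(delta_pos=[[0,0,-0.005],[0,0,-0.005],[0,0,-0.005]], dr=[[0,0,0],[0,0,0],[0,0,0]], jaw=[0,0,0])

```text
time: 5.37
tool_pos: [0.4501, 0.1761, 0.0956]
tool_rot: [3.14, -0.06, 1.598]
contact_force: [-1.0, -0.2, -1.3]
opening: 0.0127
grip_force: 60.0
```

apply_moves(delta_pos=[[0,0,-0.005],[0,0,-0.005],[0,0,-0.005]], dr=[[0,0,0],[0,0,0],[0,0,0]], jaw=[0,0,0])

```text
time: 5.62
tool_pos: [0.4501, 0.1761, 0.0936]
tool_rot: [3.14, -0.06, 1.598]
contact_force: [0.2, 0.3, -0.0]
opening: 0.0125
grip_force: 60.0
```

```bash
python3 - <<'E'
from h import *
print(telemetry.observe()["torque"])
st,im=look("scene","s2"); 
p=w2p("scene",[[.4547,-.0065,.045]])[0].astype(int);print(p)
crop(im[:,:,::-1],"pics/s2c.png",max(p[0]-60,0),p[1]-70,160,130,5)
E
```

```text
[0.004998   0.02299369 0.04865574]
5.6167 [0.4501 0.1761 0.0936] [ 3.1402 -0.0599  1.5983] q [0.1747 0.4161 1.8344 0.0765 0.8823 0.0988] F [ 0.2453  0.3108 -0.007 ]
tip [ 0.4552 -0.007   0.0456]
[325 226]
```

View pics/s2c.png

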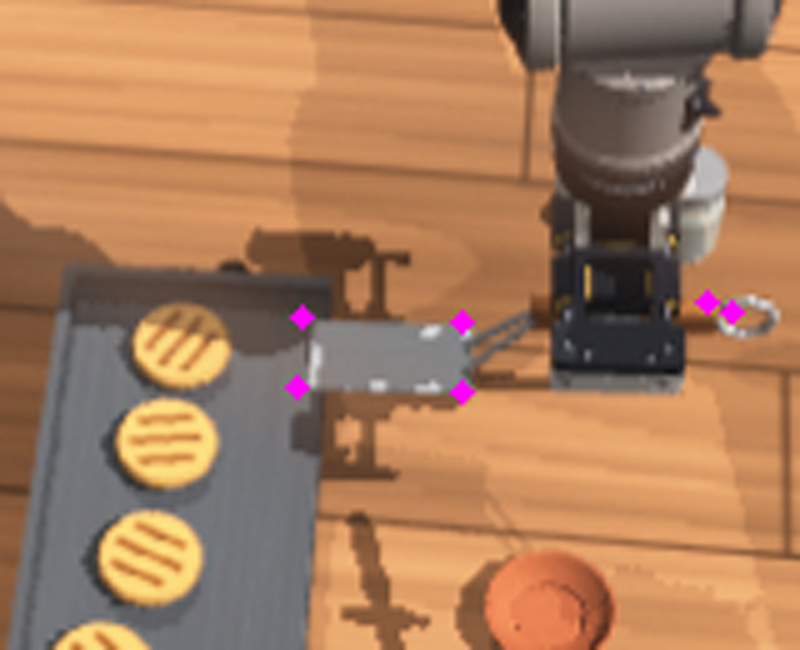

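The scene crop shows the blade tip about 10 mm inside the griddle's open edge, in line with the nearest cake at (180,345). Fz went to zero at the height the model predicted, so there is no droop. I'll scoop.

apply_moves(delta_pos=[[0.001,-0.04,0],[0.002,-0.08,0],[0.003,-0.12,-0.001],[0.004,-0.145,-0.001],[0.005,-0.17,-0.001],[0.0055,-0.195,-0.001],[0.006,-0.22,-0.001]], dr=[[0,0,0],[0,0,0],[0,0,0],[0,0,0],[0,0,0],[0,0,0],[0,0,0]], jaw=[0,0,0,0,0,0,0])

```text
time: 6.25
tool_pos: [0.4526, 0.0875, 0.0934]
tool_rot: [3.14, -0.06, 1.599]
contact_force: [0.0, 1.2, -1.1]
opening: 0.012
grip_force: 60.0
```

apply_moves(delta_pos=[[0.0007,-0.025,0],[0.0014,-0.05,0],[0.002,-0.075,0],[0.003,-0.1,0],[0.0035,-0.125,0],[0.004,-0.148,0],[0.004,-0.148,0],[0.004,-0.148,0]], dr=[[0,0,0],[0,0,0],[0,0,0],[0,0,0],[0,0,0],[0,0,0],[0,0,0],[0,0,0]], jaw=[0,0,0,0,0,0,0,0])

```text
time: 6.92
tool_pos: [0.4542, 0.0283, 0.0933]
tool_rot: [3.14, -0.06, 1.597]
contact_force: [-0.4, -0.1, -1.9]
opening: 0.0126
grip_force: 60.0
```

```bash
python3 - <<'E'
from h import *
st,im=look("scene","s3"); 
crop(im[:,:,::-1],"pics/s3c.png",265,156,160,130,5)
E
```

```text
6.9167 [0.4542 0.0283 0.0933] [ 3.1399 -0.0599  1.5971] q [-0.1486  0.3829  1.8938  0.0772  0.8751 -0.2247] F [-0.3866 -0.1037 -1.9397]
tip [ 0.4591 -0.1548  0.0453]
```

View pics/s3c.png

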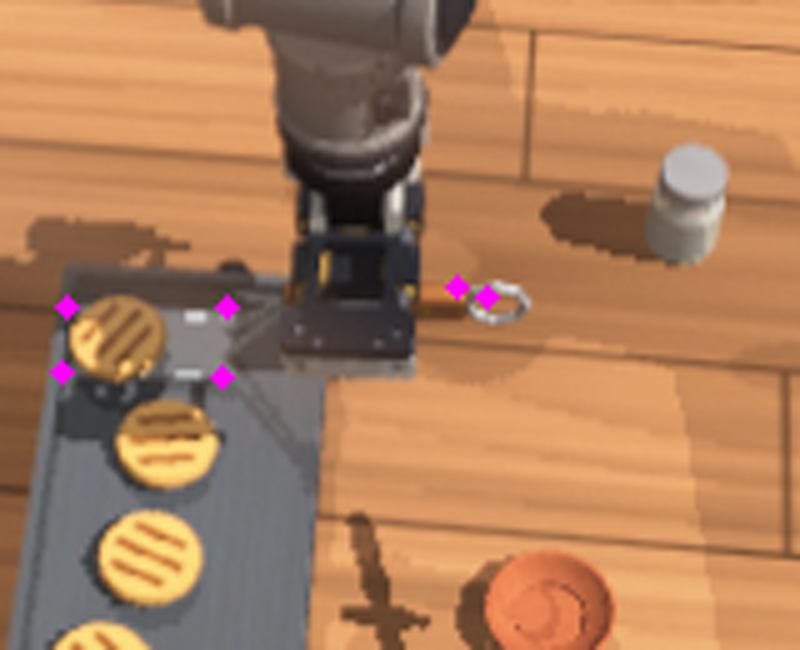

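The cake sits on the blade, with its centre at crop (118,338) and the blade front at column 65. I'll lift nose-up and carry it over the dish, then check numerically with the top camera.

apply_moves(delta_pos=[[0,0.003,0.005],[0,0.008,0.015],[0,0.012,0.03],[0,0.015,0.05],[0,0.015,0.07],[0,0.015,0.085],[0,0.015,0.095],[0,0.015,0.1]], dr=[[-0.03,0,0],[-0.08,0,0],[-0.14,0,0],[-0.2,0,0],[-0.25,0,0],[-0.28,0,0],[-0.28,0,0],[-0.28,0,0]], jaw=[0,0,0,0,0,0,0,0])

```text
time: 7.63
tool_pos: [0.4543, 0.0354, 0.1337]
tool_rot: [-3.14, 0.079, 1.599]
contact_force: [-0.4, -0.5, -2.8]
opening: 0.0125
grip_force: 60.0
```

```bash
cat >> h.py <<'E'
def survey(tag=None,zs=.057):
    im=eyes.read_camera("top")[:,:,::-1].copy()
    if tag: cv2.imwrite(f"pics/{tag}.png",im)
    hsv=cv2.cvtColor(im,cv2.COLOR_BGR2HSV)
    m=cv2.inRange(hsv,(14,110,150),(28,255,255)); m[:,:295]=0;m[:,450:]=0;m[:180]=0;m[320:]=0
    m=cv2.morphologyEx(m,cv2.MORPH_CLOSE,np.ones((5,5),np.uint8))
    n,_,s,c=cv2.connectedComponentsWithStats(m)
    for i in range(1,n):
        if s[i][4]>80: print("cake",c[i],s[i][2:],[p2w("top",[c[i]],[z])[0][:2] for z in (.057,.017)])
    g=cv2.inRange(hsv,(40,8,110),(110,70,215)); g[:,:365]=0;g[:,460:]=0;g[:178]=0;g[310:]=0
    n,l,s,c=cv2.connectedComponentsWithStats(g)
    if n>1:
        k=1+np.argmax(s[1:,4]); pts=np.argwhere(l==k)[:,::-1].astype(float)
        W=p2w("top",pts,np.full(len(pts),.022))[:,:2].astype(np.float32)
        print("dish rect",cv2.minAreaRect(W*1000))
E
python3 - <<'E'
from h import *
np.set_printoptions(precision=4,suppress=True)
survey("t4"); st=telemetry.observe();print(st["tool_pos"],st["tool_rot"],st["contact_force"])
E
```

```text
cake [393.3704 208.373 ] [ 155  102 2295] [array([ 0.6612, -0.2643]), array([ 0.6654, -0.2699])]
cake [338.4724 201.5521] [ 20  20 326] [array([ 0.683 , -0.1046]), array([ 0.6879, -0.1063])]
cake [332.3385 227.5169] [ 20  20 325] [array([ 0.6075, -0.0856]), array([ 0.6105, -0.0868])]
cake [297.295  233.7482] [  6  29 139] [array([0.5907, 0.0163]), array([0.5933, 0.0176])]
cake [332.1159 252.4635] [ 20  19 233] [array([ 0.5351, -0.0839]), array([ 0.5362, -0.0851])]
cake [346.8042 273.6993] [ 18  12 143] [array([ 0.4731, -0.1256]), array([ 0.4727, -0.1278])]
cake [329.394  309.3208] [ 54  20 533] [array([ 0.371 , -0.0737]), array([ 0.3681, -0.0747])]
cake [393.724  315.7466] [ 37   9 221] [array([ 0.3497, -0.2595]), array([ 0.3462, -0.265 ])]
cake [435.4844 316.9609] [ 27   6 128] [array([ 0.3441, -0.3809]), array([ 0.3405, -0.3894])]
dish rect ((559.1301879882812, -321.4654235839844), (328.091552734375, 162.2807159423828), 6.777475357055664)
[0.4544 0.0351 0.1338] [-3.1402  0.0794  1.5988] [ 0.9406  0.7115 -2.5591]
```

apply_moves(delta_pos=[[-0.001,-0.0125,0],[-0.003,-0.0375,0],[-0.007,-0.075,0],[-0.011,-0.125,0],[-0.016,-0.1875,0],[-0.022,-0.25,0],[-0.027,-0.3125,0]], dr=[[0,0,0.004],[0,0,0.012],[0,0,0.024],[0,0,0.04],[0,0,0.06],[0,0,0.08],[0,0,0.1]], jaw=[0,0,0,0,0,0,0])

```text
time: 8.27
tool_pos: [0.4426, -0.0916, 0.1329]
tool_rot: [-3.138, 0.079, 1.649]
contact_force: [0.7, -1.0, -2.7]
opening: 0.0127
grip_force: 60.0
```

apply_moves(delta_pos=[[-0.005,-0.0625,0],[-0.01,-0.12,0],[-0.014,-0.17,0],[-0.017,-0.21,0],[-0.019,-0.24,0],[-0.021,-0.26,0],[-0.021,-0.268,0],[-0.021,-0.27,0]], dr=[[0,0,0.018],[0,0,0.034],[0,0,0.05],[0,0,0.064],[0,0,0.07],[0,0,0.071],[0,0,0.071],[0,0,0.071]], jaw=[0,0,0,0,0,0,0,0])

```text
time: 8.93
tool_pos: [0.4346, -0.1985, 0.133]
tool_rot: [-3.139, 0.079, 1.683]
contact_force: [0.5, 0.5, -3.1]
opening: 0.0127
grip_force: 60.0
```

```bash
python3 - <<'E'
from h import *
st,im=look("top","t5")
crop(im[:,:,::-1],"pics/t5c.png",290,170,160,145,4)
E
```

```text
8.9333 [ 0.4346 -0.1985  0.133 ] [-3.1389  0.0793  1.6827] q [-0.5459  0.3426  1.8175 -0.08    0.9366 -0.6117] F [ 0.5288  0.5056 -3.1497]
tip [ 0.4555 -0.3854  0.1108]
```

View pics/t5c.png

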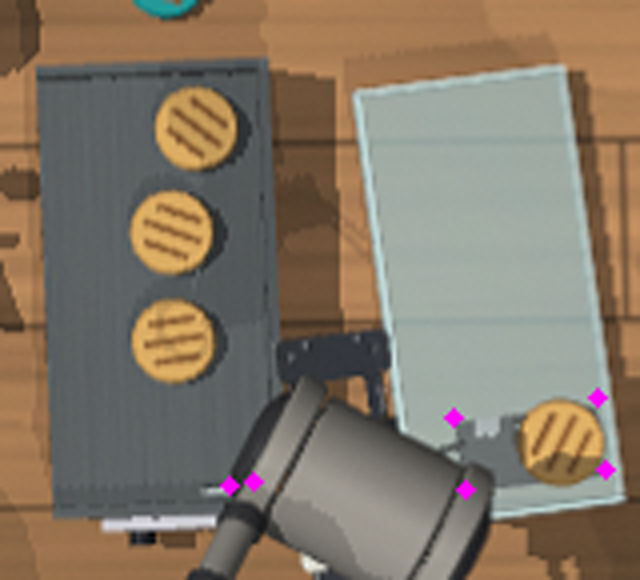

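The view shows cake3 on the blade above the dish's near end, at crop (561,440). The other three are untouched. Now I'll lower it, tilt, slide it off and withdraw.

apply_moves(delta_pos=[[0,0,-0.012],[0,0,-0.037],[0,0,-0.065],[0,0,-0.098],[0,0,-0.127],[0,0,-0.147],[0,0,-0.16],[0,0,-0.1625]], dr=[[0.03,0.003,0],[0.09,0.01,0],[0.16,0.018,0],[0.24,0.027,0],[0.31,0.035,0],[0.36,0.041,0],[0.39,0.044,0],[0.397,0.045,0]], jaw=[0,0,0,0,0,0,0,0])

```text
time: 9.65
tool_pos: [0.4346, -0.1977, 0.0672]
tool_rot: [-3.138, -0.122, 1.684]
contact_force: [-0.1, -0.1, -2.1]
opening: 0.0125
grip_force: 60.0
```

apply_moves(delta_pos=[[0,0,0],[0,0,0.01],[0,0,0.022],[0,0,0.034],[0,0,0.046],[0,0,0.057],[0,0,0.0675],[0,0,0.0675]], dr=[[0,0,0],[0.06,0.007,0],[0.12,0.014,0],[0.18,0.021,0],[0.24,0.027,0],[0.3,0.034,0],[0.358,0.041,0],[0.358,0.041,0]], jaw=[0,0,0,0,0,0,0,0])

```text
time: 10.32
tool_pos: [0.4357, -0.1989, 0.0964]
tool_rot: [-3.141, -0.298, 1.684]
contact_force: [0.3, -0.4, -2.6]
opening: 0.0125
grip_force: 60.0
```

apply_moves(delta_pos=[[-0.003,0.025,0],[-0.006,0.05,0.003],[-0.0085,0.075,0.008],[-0.011,0.1,0.015],[-0.014,0.125,0.023],[-0.017,0.15,0.033],[-0.02,0.175,0.05],[-0.023,0.2,0.075]], dr=[[0,0,0],[0,0,0],[0,0,0],[0,0,0],[0,0,0],[0,0,0],[0,0,0],[0,0,0]], jaw=[0,0,0,0,0,0,0,0])

```text
time: 10.98
tool_pos: [0.4253, -0.1167, 0.1258]
tool_rot: [-3.139, -0.301, 1.684]
contact_force: [0.5, -0.3, -2.4]
opening: 0.0128
grip_force: 60.0
```

```bash
python3 - <<'E'
from h import *
st,im=look("top","t6"); survey()
E
```

```text
10.9833 [ 0.4253 -0.1167  0.1258] [-3.1385 -0.3006  1.6839] q [-0.6066  0.4013  1.7928  0.2428  1.1624 -0.8411] F [ 0.4728 -0.2946 -2.4008]
tip [ 0.444  -0.2821  0.0354]
cake [394.9704 204.1235] [ 155  102 2267] [array([ 0.6736, -0.2692]), array([ 0.6781, -0.275 ])]
cake [338.3022 201.4548] [ 20  20 321] [array([ 0.6833, -0.1041]), array([ 0.6882, -0.1058])]
cake [332.2919 227.4845] [ 20  20 322] [array([ 0.6076, -0.0855]), array([ 0.6106, -0.0867])]
cake [311.4605 291.8962] [  57  100 1253] [array([ 0.4219, -0.0226]), array([ 0.4202, -0.0223])]
cake [332.1948 254.4545] [ 20  21 308] [array([ 0.5293, -0.0841]), array([ 0.5303, -0.0852])]
cake [383.2929 315.2143] [ 21   9 140] [array([ 0.3517, -0.2293]), array([ 0.3483, -0.2341])]
dish rect ((559.2335205078125, -321.7113037109375), (328.02447509765625, 160.33892822265625), 6.6983642578125)
```

```bash
python3 - <<'E'
from h import *
crop("pics/t6.png","pics/t6c.png",290,170,160,145,4)
E
```

```text
(no output)
```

View pics/t6c.png

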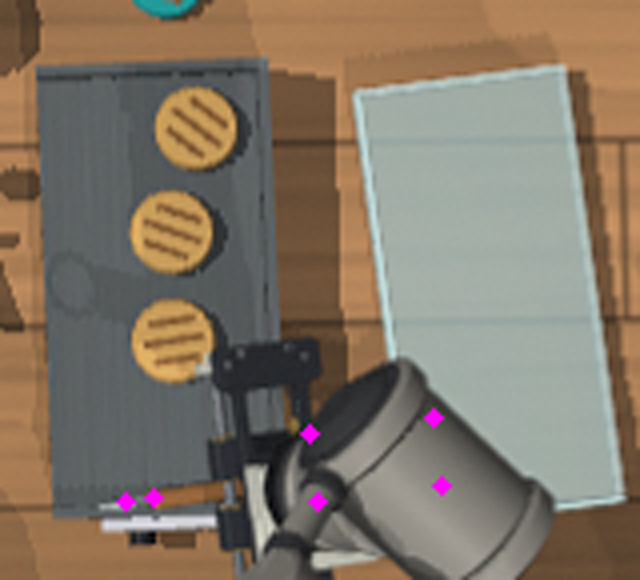

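```bash
cat >> h.py <<'E'
def scene_cakes(src=None):
    im=cv2.imread(src) if src else eyes.read_camera("scene")[:,:,::-1].copy()
    hsv=cv2.cvtColor(im,cv2.COLOR_BGR2HSV)
    m=cv2.inRange(hsv,(15,100,205),(30,255,255)); m[:180]=0;m[320:]=0;m[:,:185]=0;m[:,345:]=0
    g=cv2.cvtColor(im,cv2.COLOR_BGR2HSV)
    m=cv2.morphologyEx(m,cv2.MORPH_CLOSE,np.ones((3,3),np.uint8))
    n,_,s,c=cv2.connectedComponentsWithStats(m)
    for i in range(1,n):
        if s[i][4]>50: print("sc",c[i],s[i],[p2w("scene",[c[i]],[z])[0][:2] for z in (.057,.017)])
    return im
E
python3 - <<'E'
from h import *
np.set_printoptions(precision=4,suppress=True)
im0=cv2.imread("pics/scene0.png");print(cv2.cvtColor(im0,cv2.COLOR_BGR2HSV)[222:228,297:300].reshape(-1,3)[::4])
scene_cakes("pics/scene0.png");print()
im=scene_cakes();cv2.imwrite("pics/s7.png",im);crop(im[:,:,::-1],"pics/s7c.png",180,170,200,140,4)
E
```

```text
[[ 14 159 200]
 [ 21 126 249]
 [ 19 136 244]
 [ 19 136 244]
 [ 14 165 207]]
sc [301.1048 224.3831] [292 217  19  16 248] [array([ 0.4624, -0.081 ]), array([ 0.4367, -0.0859])]
sc [298.0227 243.9242] [289 236  19  17 264] [array([ 0.5331, -0.0816]), array([ 0.5096, -0.0865])]
sc [294.7396 266.8785] [285 258  20  19 288] [array([ 0.6116, -0.0812]), array([ 0.5907, -0.0862])]
sc [284.9522 289.6783] [275 281  21  19 314] [array([ 0.6873, -0.0995]), array([ 0.6689, -0.105 ])]
sc [335.7321 311.2857] [328 303  17  15 112] [array([0.7388, 0.05  ]), array([0.722 , 0.0494])]

sc [298.2462 243.8692] [289 236  20  17 260] [array([ 0.5329, -0.0809]), array([ 0.5094, -0.0858])]
sc [251.7822 263.8317] [248 255   9  23 101] [array([ 0.6143, -0.2087]), array([ 0.5935, -0.2178])]
sc [294.7518 267.0216] [285 259  20  18 278] [array([ 0.6121, -0.0812]), array([ 0.5912, -0.0861])]
sc [284.7082 289.7902] [275 281  20  19 305] [array([ 0.6877, -0.1001]), array([ 0.6693, -0.1056])]
sc [336.1414 309.9242] [327 301  18  18 198] [array([0.7346, 0.0508]), array([0.7177, 0.0502])]
sc [259.3276 314.7931] [253 309  13  11  58] [array([ 0.7706, -0.1596]), array([ 0.7549, -0.167 ])]
```

Cake3 isn't found numerically, possibly because it's in shadow, so I'll look.

View pics/s7c.png

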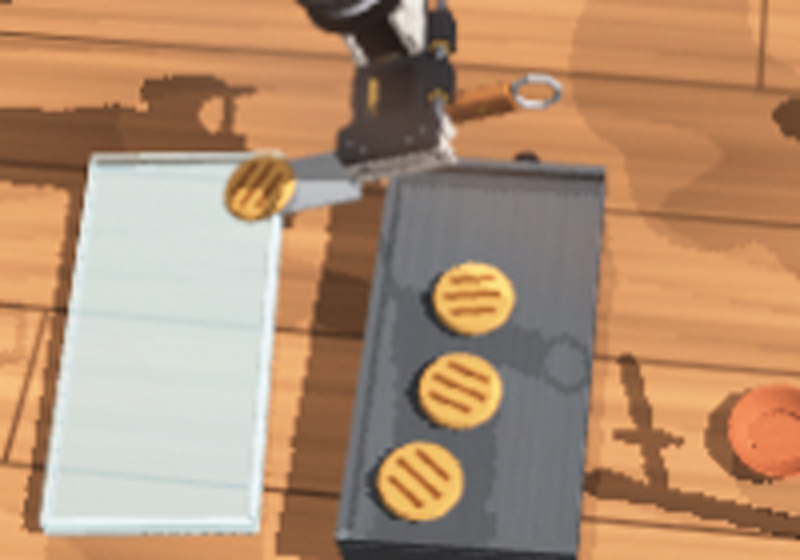

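The view shows cake3 still on the tilted blade at crop (260,187), so friction held at 17°. I'll return to the dish and tilt to about 0.5 rad.

apply_moves(delta_pos=[[0,0,0.02],[0,0,0.05],[0.003,-0.02,0.05],[0.007,-0.06,0.05],[0.012,-0.11,0.05],[0.018,-0.16,0.05],[0.022,-0.19,0.05],[0.023,-0.2,0.05]], dr=[[0,0,0],[0,0,0],[0,0,0],[0,0,0],[0,0,0],[0,0,0],[0,0,0],[0,0,0]], jaw=[0,0,0,0,0,0,0,0])

```text
time: 11.8
tool_pos: [0.4351, -0.2011, 0.1446]
tool_rot: [-3.139, -0.299, 1.681]
contact_force: [-0.1, 0.9, -1.9]
opening: 0.0127
grip_force: 60.0
```

apply_moves(delta_pos=[[0,0,-0.03],[0,0,-0.07],[0,0,-0.095],[0,0,-0.105],[0,0,-0.105]], dr=[[0,0,0],[0,0,0],[0,0,0],[0,0,0],[0,0,0]], jaw=[0,0,0,0,0])

```text
time: 12.22
tool_pos: [0.4344, -0.1976, 0.1024]
tool_rot: [-3.138, -0.302, 1.683]
contact_force: [-0.4, 0.3, -2.1]
opening: 0.0125
grip_force: 60.0
```

apply_moves(delta_pos=[[0,0,0.012],[0,0,0.024],[0,0,0.036],[0,0,0.048],[0,0,0.06],[0,0,0.065],[0,0,0.065],[0,0,0.065]], dr=[[0.08,0.009,0],[0.16,0.018,0],[0.24,0.027,0],[0.32,0.036,0],[0.397,0.045,0],[0.397,0.045,0],[0.397,0.045,0],[0.397,0.045,0]], jaw=[0,0,0,0,0,0,0,0])

```text
time: 12.88
tool_pos: [0.4351, -0.1981, 0.1296]
tool_rot: [-3.14, -0.498, 1.684]
contact_force: [0.1, 0.1, -1.6]
opening: 0.0124
grip_force: 60.0
```

apply_moves(delta_pos=[[-0.002,0.02,0],[-0.004,0.04,0],[-0.007,0.065,0.005],[-0.01,0.09,0.015],[-0.014,0.12,0.05],[-0.017,0.15,0.1],[-0.02,0.18,0.15],[-0.023,0.2,0.2]], dr=[[0,0,0],[0,0,0],[0,0,0],[0,0,0],[0,0,0],[0,0,0],[0,0,0],[0,0,0]], jaw=[0,0,0,0,0,0,0,0])

```text
time: 13.55
tool_pos: [0.4252, -0.1158, 0.2106]
tool_rot: [-3.139, -0.5, 1.685]
contact_force: [0.5, -0.4, -1.1]
opening: 0.0124
grip_force: 60.0
```

```bash
python3 - <<'E'
from h import *
st,im=look("top","t8");survey()
im=scene_cakes();cv2.imwrite("pics/s8.png",im)
print("cake proj scene/top if in dish:",w2p("scene",[[.453,-.34,.017]]),w2p("top",[[.453,-.34,.017]]))
E
```

```text
13.55 [ 0.4252 -0.1158  0.2106] [-3.139  -0.5005  1.6849] q [-0.6908  0.3808  1.6284  0.3377  1.5132 -0.8907] F [ 0.5183 -0.4354 -1.0787]
tip [ 0.4416 -0.2601  0.089 ]
cake [393.514 207.963] [ 155   97 2354] [array([ 0.6624, -0.2647]), array([ 0.6667, -0.2704])]
cake [338.3323 201.4658] [ 20  20 322] [array([ 0.6833, -0.1042]), array([ 0.6881, -0.1058])]
cake [332.3446 227.5569] [ 20  20 325] [array([ 0.6074, -0.0856]), array([ 0.6103, -0.0868])]
cake [316.3746 294.6634] [  68  100 1420] [array([ 0.4138, -0.0367]), array([ 0.4119, -0.0367])]
cake [332.6319 254.7331] [ 20  21 326] [array([ 0.5285, -0.0853]), array([ 0.5295, -0.0865])]
cake [407.1704 314.2593] [ 29  12 270] [array([ 0.3533, -0.2986]), array([ 0.35  , -0.3051])]
dish rect ((585.86474609375, -318.595458984375), (274.4139099121094, 160.34144592285156), 6.689751148223877)
sc [216.7917 222.8452] [211 216  14  15 168] [array([ 0.4823, -0.3441]), array([ 0.4571, -0.3576])]
sc [298.0902 243.906 ] [289 236  20  17 266] [array([ 0.533 , -0.0814]), array([ 0.5096, -0.0863])]
sc [294.8246 266.8316] [285 258  20  19 285] [array([ 0.6115, -0.081 ]), array([ 0.5906, -0.0859])]
sc [334.6842 282.2807] [330 275  11  12  57] [array([0.6499, 0.0393]), array([0.6303, 0.0384])]
sc [284.7082 289.7902] [275 281  20  19 305] [array([ 0.6877, -0.1001]), array([ 0.6693, -0.1056])]
sc [336.8644 308.9492] [328 298  17  20 236] [array([0.7315, 0.0525]), array([0.7145, 0.052 ])]
sc [188.0877 310.3509] [185 300  10  20  57] [array([ 0.7794, -0.3621]), array([ 0.7639, -0.3762])]
sc [258.7705 315.4098] [247 311  19   9  61] [array([ 0.7726, -0.1608]), array([ 0.7569, -0.1683])]
cake proj scene/top if in dish: [[222.3615 222.2203]] [[418.2256 279.3036]]
```

Cake3 now lies in the dish at about (0.453,-0.362). I'll go back for cake2.

apply_moves(delta_pos=[[0.02,0.05,0.02],[0.05,0.13,0.02],[0.08,0.21,0.02],[0.12,0.29,0.02],[0.125,0.375,0.02],[0.125,0.375,0.02],[0.125,0.375,0.02]], dr=[[-0.2,-0.022,0],[-0.4,-0.045,0],[-0.6,-0.068,0],[-0.8,-0.09,0],[-0.874,-0.099,0],[-0.874,-0.099,0],[-0.874,-0.099,0]], jaw=[0,0,0,0,0,0,0])

```text
time: 14.28
tool_pos: [0.4749, 0.0347, 0.2163]
tool_rot: [-3.137, -0.061, 1.69]
contact_force: [-0.8, -0.1, -0.8]
opening: 0.0128
grip_force: 60.0
```

apply_moves(delta_pos=[[0.03,0.08,-0.04],[0.06,0.16,-0.08],[0.09,0.25,-0.12],[0.113,0.362,-0.18],[0.113,0.362,-0.22],[0.113,0.362,-0.22],[0.113,0.362,-0.22]], dr=[[0,0,-0.05],[0,0,-0.1],[0,0,-0.15],[0,0,-0.172],[0,0,-0.172],[0,0,-0.172],[0,0,-0.172]], jaw=[0,0,0,0,0,0,0])

```text
time: 14.87
tool_pos: [0.5201, 0.1751, 0.1276]
tool_rot: [-3.135, -0.059, 1.597]
contact_force: [0.0, -0.1, -0.7]
opening: 0.0124
grip_force: 60.0
```

apply_moves(delta_pos=[[0,0,0],[0,0,0]], dr=[[0,0,0],[0,0,0]], jaw=[0,0])

```text
time: 15.03
tool_pos: [0.5219, 0.1749, 0.1305]
tool_rot: [-3.141, -0.06, 1.596]
contact_force: [0.1, -1.2, -1.0]
opening: 0.0127
grip_force: 60.0
```

```bash
python3 - <<'E'
from h import *
st,im=look("top","t9");survey();scene_cakes()
E
```

```text
15.0333 [0.5219 0.1749 0.1305] [-3.1411 -0.06    1.5956] q [0.1494 0.4737 1.6054 0.0684 1.0566 0.0911] F [ 0.1426 -1.1875 -1.0024]
tip [ 0.5264 -0.0081  0.0824]
cake [394.2238 205.4477] [ 155  102 2265] [array([ 0.6697, -0.267 ]), array([ 0.6742, -0.2727])]
cake [338.4434 201.5413] [ 20  20 327] [array([ 0.6831, -0.1045]), array([ 0.6879, -0.1062])]
cake [332.3385 227.5169] [ 20  20 325] [array([ 0.6075, -0.0856]), array([ 0.6105, -0.0868])]
cake [297.2448 234.4406] [  6  28 143] [array([0.5887, 0.0165]), array([0.5912, 0.0178])]
cake [332.7559 251.7183] [ 20  13 213] [array([ 0.5372, -0.0858]), array([ 0.5384, -0.087 ])]
cake [428.8075 279.8189] [ 18  20 265] [array([ 0.4519, -0.3635]), array([ 0.451 , -0.3716])]
cake [345.7568 307.8981] [ 100   46 1620] [array([ 0.3744, -0.1211]), array([ 0.3716, -0.1231])]
cake [441.9073 301.7483] [ 19  15 151] [array([ 0.3878, -0.4005]), array([ 0.3853, -0.4095])]
cake [413.7364 307.0116] [ 27  18 258] [array([ 0.374 , -0.3181]), array([ 0.3711, -0.3251])]
dish rect ((558.9859619140625, -321.2020568847656), (328.4702453613281, 162.23992919921875), 6.883530139923096)
sc [213.9444 222.7889] [206 216  17  15 180] [array([ 0.4829, -0.3531]), array([ 0.4578, -0.3669])]
sc [297.6983 246.2737] [289 241  19  12 179] [array([ 0.5414, -0.0815]), array([ 0.5182, -0.0864])]
sc [294.7396 266.8785] [285 258  20  19 288] [array([ 0.6116, -0.0812]), array([ 0.5907, -0.0862])]
sc [284.9522 289.6783] [275 281  21  19 314] [array([ 0.6873, -0.0995]), array([ 0.6689, -0.105 ])]
sc [335.4937 310.4625] [327 301  18  18 160] [array([0.7364, 0.0491]), array([0.7195, 0.0485])]
```

apply_moves(delta_pos=[[-0.002,0,-0.05],[-0.002,0,-0.08],[-0.002,0,-0.0925],[-0.002,0,-0.0925]], dr=[[0,0,0],[0,0,0],[0,0,0],[0,0,0]], jaw=[0,0,0,0])

```text
time: 15.52
tool_pos: [0.52, 0.1761, 0.0921]
tool_rot: [-3.139, -0.059, 1.598]
contact_force: [0.1, -1.8, 1.3]
opening: 0.0125
grip_force: 60.0
```

apply_moves(delta_pos=[[0.001,-0.04,0],[0.002,-0.08,0],[0.003,-0.12,0],[0.004,-0.145,0],[0.005,-0.17,0],[0.0055,-0.195,0],[0.006,-0.22,0]], dr=[[0,0,0],[0,0,0],[0,0,0],[0,0,0],[0,0,0],[0,0,0],[0,0,0]], jaw=[0,0,0,0,0,0,0])

```text
time: 16.1
tool_pos: [0.5229, 0.0881, 0.0928]
tool_rot: [-3.14, -0.06, 1.598]
contact_force: [0.1, 0.7, -0.6]
opening: 0.0122
grip_force: 60.0
```

apply_moves(delta_pos=[[0.0007,-0.025,0],[0.0014,-0.05,0],[0.002,-0.075,0],[0.003,-0.1,0],[0.0035,-0.125,0],[0.004,-0.142,0],[0.004,-0.142,0],[0.004,-0.142,0]], dr=[[0,0,0],[0,0,0],[0,0,0],[0,0,0],[0,0,0],[0,0,0],[0,0,0],[0,0,0]], jaw=[0,0,0,0,0,0,0,0])

```text
time: 16.77
tool_pos: [0.5243, 0.0313, 0.0923]
tool_rot: [-3.139, -0.06, 1.597]
contact_force: [-0.6, 0.2, 0.3]
opening: 0.0127
grip_force: 60.0
```

apply_moves(delta_pos=[[0,0.003,0.005],[0,0.008,0.015],[0,0.012,0.03],[0,0.015,0.05],[0,0.015,0.07],[0,0.015,0.085],[0,0.015,0.095],[0,0.015,0.1]], dr=[[-0.03,0,0],[-0.08,0,0],[-0.14,0,0],[-0.2,0,0],[-0.25,0,0],[-0.28,0,0],[-0.28,0,0],[-0.28,0,0]], jaw=[0,0,0,0,0,0,0,0])

```text
time: 17.43
tool_pos: [0.5242, 0.0386, 0.1327]
tool_rot: [-3.136, 0.08, 1.599]
contact_force: [-0.4, 0.1, -2.5]
opening: 0.0129
grip_force: 60.0
```

```bash
python3 - <<'E'
from h import *
st,im=look("top","t10");survey();scene_cakes()
print(w2p("scene",[[.529,-.12,.13]]))
E
```

```text
17.4333 [0.5242 0.0386 0.1327] [-3.1359  0.0796  1.5988] q [-0.0239  0.4453  1.6486 -0.0919  1.0511 -0.0058] F [-0.4288  0.0708 -2.528 ]
tip [ 0.5293 -0.1494  0.1106]
cake [394.1279 201.3635] [ 155   82 2096] [array([ 0.6817, -0.2669]), array([ 0.6865, -0.2726])]
cake [338.4434 201.5413] [ 20  20 327] [array([ 0.6831, -0.1045]), array([ 0.6879, -0.1062])]
cake [332.1977 225.8631] [ 20  16 263] [array([ 0.6123, -0.0853]), array([ 0.6154, -0.0865])]
cake [345.7838 248.3581] [ 18  12 148] [array([ 0.5465, -0.1237]), array([ 0.5479, -0.1259])]
cake [362.6339 308.1513] [ 120   53 2076] [array([ 0.373 , -0.1698]), array([ 0.3701, -0.1731])]
cake [439.2393 304.2951] [ 26  18 305] [array([ 0.3806, -0.3926]), array([ 0.3779, -0.4014])]
dish rect ((558.9542236328125, -321.3857116699219), (328.560546875, 161.94705200195312), 6.872171878814697)
sc [284.7603 236.0331] [276 232  18   9 121] [array([ 0.5093, -0.1254]), array([ 0.4851, -0.1317])]
sc [251.5    263.7812] [249 255   6  18  64] [array([ 0.6142, -0.2096]), array([ 0.5934, -0.2186])]
sc [294.6953 268.2618] [285 262  20  15 233] [array([ 0.6162, -0.0808]), array([ 0.5954, -0.0857])]
sc [284.9522 289.6783] [275 281  21  19 314] [array([ 0.6873, -0.0995]), array([ 0.6689, -0.105 ])]
[[283.8515 228.6617]]
```

apply_moves(delta_pos=[[-0.001,-0.0125,0],[-0.003,-0.0375,0],[-0.006,-0.075,0],[-0.009,-0.125,0],[-0.013,-0.1875,0],[-0.017,-0.25,0],[-0.021,-0.3125,0]], dr=[[0,0,0.004],[0,0,0.012],[0,0,0.024],[0,0,0.04],[0,0,0.06],[0,0,0.08],[0,0,0.1]], jaw=[0,0,0,0,0,0,0])

```text
time: 18.17
tool_pos: [0.5151, -0.0891, 0.1321]
tool_rot: [-3.135, 0.08, 1.648]
contact_force: [0.1, 0.8, -2.4]
opening: 0.0128
grip_force: 60.0
```

apply_moves(delta_pos=[[-0.004,-0.0625,0],[-0.008,-0.12,0],[-0.011,-0.17,0],[-0.014,-0.205,0],[-0.016,-0.232,0],[-0.018,-0.248,0],[-0.018,-0.255,0],[-0.018,-0.257,0]], dr=[[0,0,0.018],[0,0,0.034],[0,0,0.05],[0,0,0.064],[0,0,0.07],[0,0,0.071],[0,0,0.071],[0,0,0.071]], jaw=[0,0,0,0,0,0,0,0])

```text
time: 18.83
tool_pos: [0.5083, -0.1901, 0.1322]
tool_rot: [-3.135, 0.08, 1.683]
contact_force: [0.1, 0.0, -2.2]
opening: 0.0129
grip_force: 60.0
```

```bash
python3 - <<'E'
from h import *
st,im=look("top","t11");survey();scene_cakes()
E
```

```text
18.8333 [ 0.5083 -0.1901  0.1322] [-3.1352  0.0797  1.6827] q [-0.4576  0.4532  1.6369 -0.083   1.0155 -0.5267] F [ 0.1328  0.0471 -2.1891]
tip [ 0.5291 -0.3771  0.1101]
cake [393.2161 194.4625] [ 155   64 1814] [array([ 0.7019, -0.2647]), array([ 0.7072, -0.2703])]
cake [338.3178 201.5016] [ 20  20 321] [array([ 0.6832, -0.1041]), array([ 0.688 , -0.1058])]
cake [332.3446 227.5569] [ 20  20 325] [array([ 0.6074, -0.0856]), array([ 0.6103, -0.0868])]
cake [302.8025 282.4269] [ 29 100 876] [array([0.4496, 0.002 ]), array([0.4486, 0.003 ])]
cake [426.1748 251.0163] [ 20  17 246] [array([ 0.5356, -0.3576]), array([ 0.5368, -0.3655])]
cake [369.6357 303.3857] [ 22  11 140] [array([ 0.3864, -0.1903]), array([ 0.3839, -0.1941])]
cake [417.5649 310.9757] [  65   21 1071] [array([ 0.3623, -0.329 ]), array([ 0.3592, -0.3363])]
dish rect ((558.9541015625, -321.80010986328125), (328.6865234375, 160.3281707763672), 6.649892807006836)
sc [209.7766 226.8832] [201 221  19  13 197] [array([ 0.4991, -0.3628]), array([ 0.4746, -0.3769])]
sc [252.4375 259.7812] [249 255   8  10  64] [array([ 0.6007, -0.2092]), array([ 0.5794, -0.2182])]
sc [294.8042 266.8566] [285 258  20  19 286] [array([ 0.6116, -0.0811]), array([ 0.5906, -0.086 ])]
sc [334.6786 282.2143] [331 276  10  11  56] [array([0.6497, 0.0393]), array([0.6301, 0.0383])]
sc [284.9522 289.6783] [275 281  21  19 314] [array([ 0.6873, -0.0995]), array([ 0.6689, -0.105 ])]
sc [336.0932 308.9915] [327 297  18  22 236] [array([0.7318, 0.0504]), array([0.7148, 0.0498])]
sc [253.6885 309.6557] [246 301  19  15  61] [array([ 0.7571, -0.1778]), array([ 0.7409, -0.1859])]
```

apply_moves(delta_pos=[[0,0,-0.012],[0,0,-0.037],[0,0,-0.065],[0,0,-0.098],[0,0,-0.127],[0,0,-0.147],[0,0,-0.159],[0,0,-0.161]], dr=[[0.03,0.003,0],[0.09,0.01,0],[0.16,0.018,0],[0.24,0.027,0],[0.31,0.035,0],[0.36,0.041,0],[0.39,0.044,0],[0.397,0.045,0]], jaw=[0,0,0,0,0,0,0,0])

```text
time: 19.65
tool_pos: [0.5082, -0.1899, 0.0669]
tool_rot: [-3.134, -0.122, 1.683]
contact_force: [1.1, -0.2, -2.0]
opening: 0.0126
grip_force: 60.0
```

apply_moves(delta_pos=[[0,0,0.018],[0,0,0.037],[0,0,0.056],[0,0,0.075],[0,0,0.095],[0,0,0.114],[0,0,0.133],[0,0,0.153]], dr=[[0.095,0.011,0],[0.19,0.022,0],[0.285,0.033,0],[0.38,0.043,0],[0.475,0.054,0],[0.57,0.065,0],[0.665,0.076,0],[0.755,0.086,0]], jaw=[0,0,0,0,0,0,0,0])

```text
time: 20.32
tool_pos: [0.5089, -0.19, 0.1302]
tool_rot: [-3.136, -0.5, 1.684]
contact_force: [0.2, 1.1, -1.9]
opening: 0.0126
grip_force: 60.0
```

apply_moves(delta_pos=[[0,0,0],[0,0,0],[0,0,0],[0,0,0]], dr=[[0,0,0],[0,0,0],[0,0,0],[0,0,0]], jaw=[0,0,0,0])

```text
time: 20.65
tool_pos: [0.5085, -0.1893, 0.1291]
tool_rot: [-3.135, -0.499, 1.684]
contact_force: [0.2, 0.2, -1.9]
opening: 0.0129
grip_force: 60.0
```

apply_moves(delta_pos=[[-0.002,0.02,0],[-0.004,0.04,0],[-0.007,0.065,0.005],[-0.01,0.09,0.015],[-0.014,0.12,0.05],[-0.017,0.15,0.1],[-0.02,0.18,0.15],[-0.023,0.2,0.2]], dr=[[0,0,0],[0,0,0],[0,0,0],[0,0,0],[0,0,0],[0,0,0],[0,0,0],[0,0,0]], jaw=[0,0,0,0,0,0,0,0])

```text
time: 21.32
tool_pos: [0.4989, -0.1076, 0.2105]
tool_rot: [-3.135, -0.5, 1.684]
contact_force: [1.8, 0.3, -1.3]
opening: 0.0126
grip_force: 60.0
```

```bash
python3 - <<'E'
from h import *
st,im=look("top","t12");survey();scene_cakes()
E
```

```text
21.3167 [ 0.4989 -0.1076  0.2105] [-3.1348 -0.5004  1.6844] q [-0.5957  0.4877  1.4528  0.368   1.5498 -0.7844] F [ 1.8258  0.2553 -1.2996]
tip [ 0.5151 -0.2519  0.0889]
cake [392.4381 198.0662] [ 155   64 1995] [array([ 0.6914, -0.2622]), array([ 0.6964, -0.2678])]
cake [338.3827 201.5586] [ 20  20 324] [array([ 0.683 , -0.1043]), array([ 0.6878, -0.106 ])]
cake [332.1969 227.4719] [ 20  20 320] [array([ 0.6077, -0.0852]), array([ 0.6106, -0.0864])]
cake [315.9816 293.7966] [  64  100 1411] [array([ 0.4163, -0.0356]), array([ 0.4145, -0.0356])]
cake [435.0539 310.1798] [ 27  22 445] [array([ 0.3638, -0.38  ]), array([ 0.3606, -0.3885])]
dish rect ((639.6141967773438, -312.3043212890625), (166.4497833251953, 160.26307678222656), 6.5389084815979)
sc [222.6667 244.4839] [215 236  18  16 186] [array([ 0.5577, -0.3089]), array([ 0.535 , -0.3213])]
sc [251.5534 263.3786] [248 255   9  22 103] [array([ 0.6129, -0.2096]), array([ 0.592 , -0.2187])]
sc [294.7059 266.8685] [285 258  20  19 289] [array([ 0.6116, -0.0814]), array([ 0.5907, -0.0863])]
sc [334.4328 281.597 ] [330 275  11  12  67] [array([0.6478, 0.0384]), array([0.6281, 0.0374])]
sc [284.9522 289.6783] [275 281  21  19 314] [array([ 0.6873, -0.0995]), array([ 0.6689, -0.105 ])]
sc [254.7651 311.0403] [246 294  20  26 149] [array([ 0.7609, -0.1741]), array([ 0.7449, -0.1821])]
sc [336.2355 308.1341] [327 296  18  23 276] [array([0.7292, 0.0506]), array([0.7121, 0.05  ])]
sc [188.1613 312.0968] [185 300  11  20  93] [array([ 0.7845, -0.3606]), array([ 0.7693, -0.3746])]
```

Cake2 lies in the dish at about (0.531,-0.326). Next is cake1.

apply_moves(delta_pos=[[0.02,0.05,0.02],[0.05,0.13,0.02],[0.08,0.21,0.02],[0.12,0.29,0.02],[0.125,0.36,0.02],[0.125,0.36,0.02],[0.125,0.36,0.02]], dr=[[-0.2,-0.022,0],[-0.4,-0.045,0],[-0.6,-0.068,0],[-0.8,-0.09,0],[-0.874,-0.099,0],[-0.874,-0.099,0],[-0.874,-0.099,0]], jaw=[0,0,0,0,0,0,0])

```text
time: 22.05
tool_pos: [0.5486, 0.0364, 0.2159]
tool_rot: [-3.133, -0.061, 1.688]
contact_force: [0.7, -1.1, -2.3]
opening: 0.0125
grip_force: 60.0
```

apply_moves(delta_pos=[[0.03,0.08,-0.04],[0.06,0.16,-0.08],[0.09,0.25,-0.12],[0.127,0.363,-0.18],[0.127,0.363,-0.22],[0.127,0.363,-0.22],[0.127,0.363,-0.22],[0.127,0.363,-0.22]], dr=[[0,0,-0.05],[0,0,-0.1],[0,0,-0.15],[0,0,-0.172],[0,0,-0.172],[0,0,-0.172],[0,0,-0.172],[0,0,-0.172]], jaw=[0,0,0,0,0,0,0,0])

```text
time: 22.72
tool_pos: [0.6005, 0.1772, 0.1293]
tool_rot: [-3.135, -0.06, 1.595]
contact_force: [1.0, -0.2, -0.7]
opening: 0.0127
grip_force: 60.0
```

```bash
python3 - <<'E'
from h import *
st,im=look("top","t13");survey();scene_cakes()
E
```

```text
22.7167 [0.6005 0.1772 0.1293] [-3.1348 -0.0595  1.5952] q [0.1338 0.6058 1.3697 0.0651 1.1671 0.0836] F [ 0.9503 -0.2403 -0.704 ]
tip [ 0.6048 -0.006   0.0813]
cake [395.9418 200.279 ] [ 155  102 2029] [array([ 0.6848, -0.2723]), array([ 0.6897, -0.2782])]
cake [338.4434 201.5413] [ 20  20 327] [array([ 0.6831, -0.1045]), array([ 0.6879, -0.1062])]
cake [332.3317 224.1608] [ 20  13 199] [array([ 0.6173, -0.0857]), array([ 0.6205, -0.087 ])]
cake [348.4927 302.65  ] [ 111   72 2066] [array([ 0.3894, -0.1292]), array([ 0.387 , -0.1315])]
cake [430.3083 275.797 ] [ 16  14 133] [array([ 0.4635, -0.3681]), array([ 0.4629, -0.3764])]
dish rect ((559.1453857421875, -321.593505859375), (328.091552734375, 162.0227813720703), 6.777475357055664)
sc [212.049  225.2255] [206 219  13  12 102] [array([ 0.4924, -0.3571]), array([ 0.4676, -0.371 ])]
sc [294.3925 269.6075] [285 264  20  13 186] [array([ 0.6207, -0.0811]), array([ 0.6001, -0.086 ])]
sc [284.9522 289.6783] [275 281  21  19 314] [array([ 0.6873, -0.0995]), array([ 0.6689, -0.105 ])]
```

```bash
cat >> h.py <<'E'
def dish_cakes(src=None,c=(.559,-.3217),yaw=6.75,cam="top"):
    im=cv2.imread(src) if src else eyes.read_camera(cam)[:,:,::-1].copy()
    hsv=cv2.cvtColor(im,cv2.COLOR_BGR2HSV)
    a=np.radians(yaw);E=np.array([[np.cos(a),np.sin(a)],[-np.sin(a),np.cos(a)]])
    q=[[*(np.array(c)+np.array(s)*[.15,.065]@E),.017] for s in((1,1),(1,-1),(-1,-1),(-1,1))]
    k=np.zeros(im.shape[:2],np.uint8);cv2.fillPoly(k,[w2p(cam,q).astype(int)],255)
    m=cv2.inRange(hsv,(8,75,40),(32,255,255))&k
    m=cv2.morphologyEx(m,cv2.MORPH_CLOSE,np.ones((5,5),np.uint8))
    n,_,s,cc=cv2.connectedComponentsWithStats(m)
    for i in range(1,n):
        if s[i][4]>60:
            w=p2w(cam,[cc[i]],[.017])[0][:2];print(cam,"in dish frame",E@(w-c)," px",cc[i],s[i][2:])
E
python3 - <<'E'
from h import *
np.set_printoptions(precision=4,suppress=True)
dish_cakes("pics/t13.png");dish_cakes(cam="scene")
E
```

```text
top in dish frame [-0.0337  0.0013]  px [412.4984 255.0324] [ 20  20 309]
top in dish frame [-0.1122 -0.034 ]  px [427.8089 279.6338] [ 20  20 314]
scene in dish frame [-0.1052 -0.0303]  px [214.7591 222.9227] [ 19  15 220]
scene in dish frame [-0.027   0.0055]  px [223.4641 243.5907] [ 18  16 237]
```

apply_moves(delta_pos=[[-0.002,0,-0.05],[-0.002,0,-0.08],[-0.002,0,-0.091],[-0.002,0,-0.091]], dr=[[0,0,0],[0,0,0],[0,0,0],[0,0,0]], jaw=[0,0,0,0])

```text
time: 23.25
tool_pos: [0.5992, 0.1786, 0.0926]
tool_rot: [-3.135, -0.059, 1.597]
contact_force: [-0.6, -0.3, 0.5]
opening: 0.0124
grip_force: 60.0
```

apply_moves(delta_pos=[[0.001,-0.04,0],[0.002,-0.08,0],[0.003,-0.12,0],[0.004,-0.145,0],[0.005,-0.17,0],[0.0055,-0.195,0],[0.006,-0.22,0]], dr=[[0,0,0],[0,0,0],[0,0,0],[0,0,0],[0,0,0],[0,0,0],[0,0,0]], jaw=[0,0,0,0,0,0,0])

```text
time: 23.83
tool_pos: [0.6021, 0.0907, 0.0932]
tool_rot: [-3.136, -0.06, 1.598]
contact_force: [-0.2, 0.2, -0.4]
opening: 0.0122
grip_force: 60.0
```

apply_moves(delta_pos=[[0.0007,-0.025,0],[0.0014,-0.05,0],[0.002,-0.075,0],[0.003,-0.1,0],[0.0035,-0.125,0],[0.004,-0.142,0],[0.004,-0.142,0],[0.004,-0.142,0]], dr=[[0,0,0],[0,0,0],[0,0,0],[0,0,0],[0,0,0],[0,0,0],[0,0,0],[0,0,0]], jaw=[0,0,0,0,0,0,0,0])

```text
time: 24.5
tool_pos: [0.6034, 0.0338, 0.0927]
tool_rot: [-3.135, -0.06, 1.596]
contact_force: [0.3, -0.2, -0.7]
opening: 0.0128
grip_force: 60.0
```

apply_moves(delta_pos=[[0,0.003,0.005],[0,0.008,0.015],[0,0.012,0.03],[0,0.015,0.05],[0,0.015,0.07],[0,0.015,0.085],[0,0.015,0.095],[0,0.015,0.1]], dr=[[-0.03,0,0],[-0.08,0,0],[-0.14,0,0],[-0.2,0,0],[-0.25,0,0],[-0.28,0,0],[-0.28,0,0],[-0.28,0,0]], jaw=[0,0,0,0,0,0,0,0])

```text
time: 25.17
tool_pos: [0.6034, 0.0412, 0.1332]
tool_rot: [-3.132, 0.08, 1.598]
contact_force: [-0.3, 0.1, -1.3]
opening: 0.0126
grip_force: 60.0
```

```bash
python3 - <<'E'
from h import *
st,im=look("top","t14");survey();scene_cakes()
print(w2p("scene",[[.608,-.12,.13]]))
E
```

```text
25.1667 [0.6034 0.0412 0.1332] [-3.1319  0.0796  1.5983] q [-0.0162  0.5781  1.4107 -0.0872  1.1604 -0.0082] F [-0.286   0.1077 -1.3373]
tip [ 0.6083 -0.1468  0.1111]
cake [395.7129 193.1423] [ 155   57 1644] [array([ 0.7057, -0.2721]), array([ 0.7111, -0.2779])]
cake [338.313  199.0043] [ 20  15 230] [array([ 0.6905, -0.1042]), array([ 0.6955, -0.1059])]
cake [343.9773 219.9167] [ 18  11 132] [array([ 0.6292, -0.1198]), array([ 0.6327, -0.1218])]
cake [362.4329 302.5693] [ 136   84 2677] [array([ 0.3891, -0.1695]), array([ 0.3866, -0.1728])]
cake [428.4879 278.2661] [ 19  19 248] [array([ 0.4564, -0.3627]), array([ 0.4556, -0.3708])]
dish rect ((559.0191650390625, -321.55401611328125), (328.47216796875, 161.59730529785156), 6.872171878814697)
sc [214.2753 223.7584] [206 216  18  15 178] [array([ 0.4864, -0.3513]), array([ 0.4614, -0.365 ])]
sc [282.1382 259.9187] [273 256  19   9 123] [array([ 0.5923, -0.1214]), array([ 0.5708, -0.1276])]
sc [284.5561 291.9776] [275 286  20  14 223] [array([ 0.6946, -0.0996]), array([ 0.6763, -0.1051])]
sc [336.3077 311.2168] [328 303  17  15 143] [array([0.7384, 0.0516]), array([0.7216, 0.051 ])]
[[279.8357 252.264 ]]
```

apply_moves(delta_pos=[[-0.001,-0.0125,0],[-0.004,-0.0375,0],[-0.008,-0.075,0],[-0.012,-0.125,0],[-0.018,-0.1875,0],[-0.024,-0.25,0],[-0.03,-0.3125,0]], dr=[[0,0,0.004],[0,0,0.012],[0,0,0.024],[0,0,0.04],[0,0,0.06],[0,0,0.08],[0,0,0.1]], jaw=[0,0,0,0,0,0,0])

```text
time: 25.9
tool_pos: [0.5907, -0.0866, 0.1324]
tool_rot: [-3.131, 0.08, 1.648]
contact_force: [0.2, 0.3, -2.2]
opening: 0.0126
grip_force: 60.0
```

apply_moves(delta_pos=[[-0.005,-0.0625,0],[-0.01,-0.115,0],[-0.014,-0.16,0],[-0.018,-0.195,0],[-0.021,-0.22,0],[-0.023,-0.237,0],[-0.023,-0.244,0],[-0.023,-0.246,0]], dr=[[0,0,0.018],[0,0,0.034],[0,0,0.05],[0,0,0.064],[0,0,0.07],[0,0,0.071],[0,0,0.071],[0,0,0.071]], jaw=[0,0,0,0,0,0,0,0])

```text
time: 26.57
tool_pos: [0.582, -0.1833, 0.1326]
tool_rot: [-3.131, 0.08, 1.682]
contact_force: [1.3, -0.3, -2.7]
opening: 0.0127
grip_force: 60.0
```

```bash
python3 - <<'E'
from h import *
st,im=look("top","t15");survey();dish_cakes("pics/t15.png")
E
```

```text
26.5667 [ 0.582  -0.1833  0.1326] [-3.1312  0.0798  1.6822] q [-0.3914  0.5684  1.4303 -0.0834  1.1148 -0.4666] F [ 1.3233 -0.3033 -2.7405]
tip [ 0.6025 -0.3702  0.1105]
cake [350.143  185.8308] [119  33 804] [array([ 0.7287, -0.1393]), array([ 0.7347, -0.1419])]
cake [440.7452 195.1652] [ 33  48 569] [array([ 0.6984, -0.4042]), array([ 0.7036, -0.4133])]
cake [337.9379 201.268 ] [ 20  20 306] [array([ 0.6839, -0.103 ]), array([ 0.6887, -0.1047])]
cake [423.5801 224.7576] [ 21  15 231] [array([ 0.6122, -0.3517]), array([ 0.6153, -0.3595])]
cake [300.2877 276.5545] [ 21  95 716] [array([0.4666, 0.0091]), array([0.4661, 0.0103])]
cake [409.4148 258.2074] [ 19  14 135] [array([ 0.5154, -0.3082]), array([ 0.5161, -0.3149])]
cake [408.4051 307.319 ] [  84   51 1765] [array([ 0.3733, -0.3026]), array([ 0.3704, -0.3091])]
cake [427.4011 283.0604] [ 20  14 182] [array([ 0.4426, -0.3592]), array([ 0.4414, -0.3672])]
dish rect ((559.0006103515625, -322.00811767578125), (328.4489440917969, 161.33917236328125), 6.7586798667907715)
top in dish frame [ 0.0429 -0.0396]  px [422.4953 227.7882] [ 19  22 321]
top in dish frame [-0.034  0.002]  px [412.2825 255.1651] [ 20  20 315]
top in dish frame [-0.1125 -0.0334]  px [427.6442 279.7596] [ 20  20 312]
```

apply_moves(delta_pos=[[0,0,-0.012],[0,0,-0.037],[0,0,-0.065],[0,0,-0.098],[0,0,-0.127],[0,0,-0.147],[0,0,-0.159],[0,0,-0.162]], dr=[[0.03,0.003,0],[0.09,0.01,0],[0.16,0.018,0],[0.24,0.027,0],[0.31,0.035,0],[0.36,0.041,0],[0.39,0.044,0],[0.397,0.045,0]], jaw=[0,0,0,0,0,0,0,0])

```text
time: 27.33
tool_pos: [0.5818, -0.1828, 0.0667]
tool_rot: [-3.13, -0.121, 1.682]
contact_force: [-0.1, 0.1, -2.9]
opening: 0.0128
grip_force: 60.0
```

apply_moves(delta_pos=[[0,0,0.018],[0,0,0.037],[0,0,0.056],[0,0,0.075],[0,0,0.095],[0,0,0.114],[0,0,0.133],[0,0,0.153]], dr=[[0.095,0.011,0],[0.19,0.022,0],[0.285,0.033,0],[0.38,0.043,0],[0.475,0.054,0],[0.57,0.065,0],[0.665,0.076,0],[0.755,0.086,0]], jaw=[0,0,0,0,0,0,0,0])

```text
time: 28.0
tool_pos: [0.5825, -0.1829, 0.1302]
tool_rot: [-3.132, -0.5, 1.684]
contact_force: [0.5, -0.0, -2.1]
opening: 0.0125
grip_force: 60.0
```

apply_moves(delta_pos=[[0,0,0],[0,0,0],[0,0,0],[0,0,0]], dr=[[0,0,0],[0,0,0],[0,0,0],[0,0,0]], jaw=[0,0,0,0])

```text
time: 28.33
tool_pos: [0.5822, -0.1822, 0.1292]
tool_rot: [-3.131, -0.499, 1.684]
contact_force: [-0.4, 0.7, -2.5]
opening: 0.0128
grip_force: 60.0
```

apply_moves(delta_pos=[[-0.002,0.02,0],[-0.004,0.04,0],[-0.007,0.065,0.005],[-0.01,0.09,0.015],[-0.014,0.12,0.05],[-0.017,0.15,0.1],[-0.02,0.18,0.15],[-0.023,0.2,0.2]], dr=[[0,0,0],[0,0,0],[0,0,0],[0,0,0],[0,0,0],[0,0,0],[0,0,0],[0,0,0]], jaw=[0,0,0,0,0,0,0,0])

```text
time: 29.0
tool_pos: [0.5726, -0.1006, 0.2106]
tool_rot: [-3.131, -0.5, 1.684]
contact_force: [-0.0, -0.1, -2.0]
opening: 0.0126
grip_force: 60.0
```

```bash
python3 - <<'E'
from h import *
st,im=look("top","t16");dish_cakes("pics/t16.png");dish_cakes(cam="scene")
E
```

```text
29.0 [ 0.5726 -0.1006  0.2106] [-3.1308 -0.5001  1.6841] q [-0.5201  0.605   1.2457  0.3902  1.6095 -0.6843] F [-0.0196 -0.0556 -2.0335]
tip [ 0.5886 -0.2449  0.0891]
top in dish frame [-0.0316  0.0072]  px [410.459 254.582] [ 17  21 244]
top in dish frame [-0.112  -0.0368]  px [428.7428 279.4493] [ 18  20 276]
scene in dish frame [-0.1052 -0.0292]  px [215.0913 222.9304] [ 19  15 230]
scene in dish frame [0.0113 0.0053]  px [222.2812 254.2495] [ 22  38 537]
```

apply_moves(delta_pos=[[0.02,0.05,0.02],[0.05,0.13,0.02],[0.08,0.21,0.02],[0.12,0.29,0.02],[0.125,0.355,0.02],[0.125,0.355,0.02],[0.125,0.355,0.02]], dr=[[-0.2,-0.022,0],[-0.4,-0.045,0],[-0.6,-0.068,0],[-0.8,-0.09,0],[-0.874,-0.099,0],[-0.874,-0.099,0],[-0.874,-0.099,0]], jaw=[0,0,0,0,0,0,0])

```text
time: 29.68
tool_pos: [0.6223, 0.0419, 0.2163]
tool_rot: [-3.13, -0.06, 1.688]
contact_force: [-0.2, -0.7, -1.7]
opening: 0.0128
grip_force: 60.0
```

apply_moves(delta_pos=[[0.03,0.08,-0.04],[0.06,0.16,-0.08],[0.09,0.25,-0.12],[0.131,0.358,-0.18],[0.131,0.358,-0.22],[0.131,0.358,-0.22],[0.131,0.358,-0.22],[0.131,0.358,-0.22]], dr=[[0,0,-0.05],[0,0,-0.1],[0,0,-0.15],[0,0,-0.172],[0,0,-0.172],[0,0,-0.172],[0,0,-0.172],[0,0,-0.172]], jaw=[0,0,0,0,0,0,0,0])

```text
time: 30.35
tool_pos: [0.6758, 0.18, 0.1297]
tool_rot: [-3.131, -0.06, 1.595]
contact_force: [1.0, 0.2, -1.1]
opening: 0.0126
grip_force: 60.0
```

```bash
python3 - <<'E'
from h import *
st,im=look("top","t17");dish_cakes("pics/t17.png");survey()
E
```

```text
30.35 [0.6758 0.18   0.1297] [-3.1314 -0.0595  1.5946] q [0.1233 0.7417 1.1073 0.0626 1.2973 0.0821] F [ 0.9818  0.2479 -1.0776]
tip [ 0.6798 -0.0031  0.0817]
top in dish frame [0.039  0.0007]  px [409.3442 230.8214] [ 20  20 308]
top in dish frame [-0.0337  0.002 ]  px [412.2848 255.0538] [ 20  20 316]
top in dish frame [-0.1125 -0.0338]  px [427.7613 279.7323] [ 20  20 310]
cake [401.7676 197.9807] [ 155  102 1760] [array([ 0.6913, -0.2895]), array([ 0.6964, -0.2958])]
cake [338.7626 198.6804] [ 20  14 219] [array([ 0.6914, -0.1056]), array([ 0.6965, -0.1073])]
cake [351.0057 298.4935] [ 117   97 2472] [array([ 0.4013, -0.1366]), array([ 0.3991, -0.1391])]
cake [406.7188 254.6771] [ 9 17 96] [array([ 0.5258, -0.3005]), array([ 0.5267, -0.3071])]
dish rect ((559.2098999023438, -321.29937744140625), (328.0655822753906, 161.9288330078125), 6.894885540008545)
```

apply_moves(delta_pos=[[-0.002,0,-0.05],[-0.002,0,-0.08],[-0.002,0,-0.092],[-0.002,0,-0.092]], dr=[[0,0,0],[0,0,0],[0,0,0],[0,0,0]], jaw=[0,0,0,0])

```text
time: 30.78
tool_pos: [0.6743, 0.1812, 0.0918]
tool_rot: [-3.13, -0.059, 1.596]
contact_force: [-0.7, -1.4, 1.1]
opening: 0.0123
grip_force: 60.0
```

apply_moves(delta_pos=[[0.001,-0.04,0],[0.002,-0.08,0],[0.003,-0.12,0],[0.004,-0.145,0],[0.005,-0.17,0],[0.0055,-0.195,0],[0.006,-0.22,0]], dr=[[0,0,0],[0,0,0],[0,0,0],[0,0,0],[0,0,0],[0,0,0],[0,0,0]], jaw=[0,0,0,0,0,0,0])

```text
time: 31.37
tool_pos: [0.6772, 0.0932, 0.0927]
tool_rot: [-3.132, -0.06, 1.596]
contact_force: [0.6, 1.1, 0.3]
opening: 0.0126
grip_force: 60.0
```

apply_moves(delta_pos=[[0.0007,-0.025,0],[0.0014,-0.05,0],[0.002,-0.075,0],[0.003,-0.1,0],[0.0035,-0.125,0],[0.004,-0.147,0],[0.004,-0.147,0],[0.004,-0.147,0]], dr=[[0,0,0],[0,0,0],[0,0,0],[0,0,0],[0,0,0],[0,0,0],[0,0,0],[0,0,0]], jaw=[0,0,0,0,0,0,0,0])

```text
time: 32.03
tool_pos: [0.6786, 0.0344, 0.0922]
tool_rot: [-3.131, -0.059, 1.596]
contact_force: [-0.3, -1.7, 0.1]
opening: 0.0123
grip_force: 60.0
```

apply_moves(delta_pos=[[0,0.003,0.005],[0,0.008,0.015],[0,0.012,0.03],[0,0.015,0.05],[0,0.015,0.07],[0,0.015,0.085],[0,0.015,0.095],[0,0.015,0.1]], dr=[[-0.03,0,0],[-0.08,0,0],[-0.14,0,0],[-0.2,0,0],[-0.25,0,0],[-0.28,0,0],[-0.28,0,0],[-0.28,0,0]], jaw=[0,0,0,0,0,0,0,0])

```text
time: 32.7
tool_pos: [0.6786, 0.0423, 0.1327]
tool_rot: [-3.128, 0.08, 1.598]
contact_force: [0.7, 1.1, -2.4]
opening: 0.0125
grip_force: 60.0
```

```bash
python3 - <<'E'
from h import *
st,im=look("top","t18");survey();scene_cakes()
print(w2p("scene",[[.684,-.12,.13]]))
E
```

```text
32.7 [0.6786 0.0423 0.1327] [-3.1277  0.0796  1.5977] q [-0.0128  0.7152  1.1521 -0.0834  1.2861 -0.0152] F [ 0.7388  1.0508 -2.3748]
tip [ 0.6831 -0.1457  0.1106]
cake [393.8863 186.6327] [ 148   32 1187] [array([ 0.7249, -0.2671]), array([ 0.7308, -0.2729])]
cake [342.7168 193.1416] [ 18  10 113] [array([ 0.7075, -0.1173]), array([ 0.7129, -0.1193])]
cake [364.4995 297.6403] [ 139  100 3169] [array([ 0.4032, -0.1757]), array([ 0.4011, -0.1792])]
cake [416.8333 252.1389] [ 12  14 108] [array([ 0.5327, -0.3302]), array([ 0.5338, -0.3375])]
dish rect ((559.1453857421875, -321.76025390625), (328.22589111328125, 161.32908630371094), 6.841757774353027)
sc [218.6842 245.    ] [215 239   8  13  76] [array([ 0.5607, -0.3207]), array([ 0.5381, -0.3334])]
sc [278.9737 284.0965] [269 280  20   9 114] [array([ 0.6716, -0.119 ]), array([ 0.6526, -0.1252])]
sc [336.331  311.1931] [328 302  17  16 145] [array([0.7383, 0.0516]), array([0.7215, 0.0511])]
[[275.7569 276.375 ]]
```

apply_moves(delta_pos=[[-0.001,-0.0125,0],[-0.004,-0.0375,0],[-0.008,-0.075,0],[-0.013,-0.125,0],[-0.02,-0.1875,0],[-0.026,-0.25,0],[-0.033,-0.3125,0]], dr=[[0,0,0.004],[0,0,0.012],[0,0,0.024],[0,0,0.04],[0,0,0.06],[0,0,0.08],[0,0,0.1]], jaw=[0,0,0,0,0,0,0])

```text
time: 33.43
tool_pos: [0.6647, -0.0857, 0.132]
tool_rot: [-3.127, 0.08, 1.647]
contact_force: [-0.4, 0.2, -2.1]
opening: 0.0125
grip_force: 60.0
```

apply_moves(delta_pos=[[-0.006,-0.0625,0],[-0.011,-0.115,0],[-0.015,-0.155,0],[-0.019,-0.185,0],[-0.022,-0.207,0],[-0.025,-0.219,0],[-0.025,-0.224,0],[-0.025,-0.226,0]], dr=[[0,0,0.018],[0,0,0.034],[0,0,0.05],[0,0,0.064],[0,0,0.07],[0,0,0.071],[0,0,0.071],[0,0,0.071]], jaw=[0,0,0,0,0,0,0,0])

```text
time: 34.1
tool_pos: [0.6552, -0.174, 0.1322]
tool_rot: [-3.127, 0.08, 1.682]
contact_force: [0.4, 0.6, -1.8]
opening: 0.0128
grip_force: 60.0
```

```bash
python3 - <<'E'
from h import *
st,im=look("top","t19");dish_cakes("pics/t19.png")
survey()
E
```

```text
34.1 [ 0.6552 -0.174   0.1322] [-3.1273  0.0798  1.682 ] q [-0.3358  0.6927  1.1971 -0.0829  1.2313 -0.4196] F [ 0.3841  0.6386 -1.8005]
tip [ 0.6755 -0.361   0.1101]
top in dish frame [ 0.12   -0.0384]  px [418.4909 202.3354] [ 20  21 328]
top in dish frame [0.039  0.0009]  px [409.3    230.8484] [ 20  20 310]
top in dish frame [-0.0338  0.0021]  px [412.2414 255.0909] [ 20  21 319]
top in dish frame [-0.1121 -0.0337]  px [427.7147 279.6082] [ 20  20 319]
cake [309.1729 188.2   ] [ 41  33 295] [array([ 0.7232, -0.0198]), array([ 0.7291, -0.0194])]
cake [432.6792 186.6066] [ 51  24 427] [array([ 0.7238, -0.3811]), array([ 0.7297, -0.3896])]
cake [419.2593 198.8935] [ 20  16 216] [array([ 0.6881, -0.3407]), array([ 0.693 , -0.3483])]
cake [298.0745 268.7673] [ 10  92 550] [array([0.4892, 0.0152]), array([0.4892, 0.0165])]
cake [405.1864 233.7966] [ 13  15 118] [array([ 0.5865, -0.2973]), array([ 0.589 , -0.3037])]
cake [399.126  301.4709] [  95   79 2389] [array([ 0.3906, -0.2759]), array([ 0.3882, -0.2818])]
cake [411.4102 255.9648] [ 20  19 256] [array([ 0.5218, -0.3141]), array([ 0.5226, -0.321 ])]
cake [427.6384 279.6906] [ 20  20 307] [array([ 0.4523, -0.3601]), array([ 0.4514, -0.3681])]
dish rect ((558.8992309570312, -321.7054443359375), (328.374755859375, 161.3253173828125), 6.872172832489014)
```

apply_moves(delta_pos=[[0,0,-0.012],[0,0,-0.037],[0,0,-0.065],[0,0,-0.098],[0,0,-0.127],[0,0,-0.147],[0,0,-0.159],[0,0,-0.161]], dr=[[0.03,0.003,0],[0.09,0.01,0],[0.16,0.018,0],[0.24,0.027,0],[0.31,0.035,0],[0.36,0.041,0],[0.39,0.044,0],[0.397,0.045,0]], jaw=[0,0,0,0,0,0,0,0])

```text
time: 34.87
tool_pos: [0.6549, -0.174, 0.0665]
tool_rot: [-3.125, -0.121, 1.682]
contact_force: [-0.2, 0.0, -2.1]
opening: 0.0128
grip_force: 60.0
```

apply_moves(delta_pos=[[0,0,0.018],[0,0,0.037],[0,0,0.056],[0,0,0.075],[0,0,0.095],[0,0,0.114],[0,0,0.133],[0,0,0.153]], dr=[[0.095,0.011,0],[0.19,0.022,0],[0.285,0.033,0],[0.38,0.043,0],[0.475,0.054,0],[0.57,0.065,0],[0.665,0.076,0],[0.755,0.086,0]], jaw=[0,0,0,0,0,0,0,0])

```text
time: 35.53
tool_pos: [0.6558, -0.1738, 0.1304]
tool_rot: [-3.128, -0.5, 1.684]
contact_force: [0.3, 0.3, -2.7]
opening: 0.0127
grip_force: 60.0
```

apply_moves(delta_pos=[[0,0,0],[0,0,0],[0,0,0],[0,0,0]], dr=[[0,0,0],[0,0,0],[0,0,0],[0,0,0]], jaw=[0,0,0,0])

```text
time: 35.87
tool_pos: [0.6554, -0.1732, 0.1292]
tool_rot: [-3.126, -0.499, 1.683]
contact_force: [-0.2, -0.1, -1.2]
opening: 0.0126
grip_force: 60.0
```

apply_moves(delta_pos=[[-0.002,0.02,0],[-0.004,0.04,0],[-0.007,0.065,0.005],[-0.01,0.09,0.015],[-0.014,0.12,0.05],[-0.017,0.15,0.1],[-0.02,0.18,0.15],[-0.023,0.2,0.2]], dr=[[0,0,0],[0,0,0],[0,0,0],[0,0,0],[0,0,0],[0,0,0],[0,0,0],[0,0,0]], jaw=[0,0,0,0,0,0,0,0])

```text
time: 36.53
tool_pos: [0.646, -0.0915, 0.2117]
tool_rot: [-3.128, -0.5, 1.684]
contact_force: [0.8, 0.5, -1.6]
opening: 0.0125
grip_force: 60.0
```

```bash
python3 - <<'E'
from h import *
st,im=look("top","t20");dish_cakes("pics/t20.png");dish_cakes(cam="scene")
E
```

```text
36.5333 [ 0.646  -0.0915  0.2117] [-3.1277 -0.4995  1.6842] q [-0.456   0.7344  1.0001  0.4104  1.6944 -0.5814] F [ 0.842   0.4631 -1.5859]
tip [ 0.6619 -0.2359  0.0903]
top in dish frame [0.0737 0.0073]  px [405.5833 219.6122] [ 18  35 312]
top in dish frame [-0.0437 -0.0164]  px [418.8235 257.5882] [ 9 17 68]
top in dish frame [-0.1121 -0.0336]  px [427.6887 279.6258] [ 20  20 318]
scene in dish frame [-0.1047 -0.03  ]  px [214.8251 223.0717] [ 19  16 223]
scene in dish frame [0.0501 0.0051]  px [221.0198 265.3221] [ 25  59 860]
```

All cakes appear to be delivered; the arm hides part of the dish, so I'll verify once it moves away. Next I'll move the turner toward the stand, tilting its nose down.

apply_moves(delta_pos=[[0,0,0.08],[-0.05,0.05,0.15],[-0.1,0.1,0.22],[-0.17,0.17,0.3],[-0.25,0.25,0.3],[-0.25,0.25,0.3],[-0.25,0.25,0.3]], dr=[[0,0,0],[0,0,0],[0,0,0],[0,0,0],[0,0,0],[0,0,0],[0,0,0]], jaw=[0,0,0,0,0,0,0])

```text
time: 37.22
tool_pos: [0.5441, 0.0083, 0.3306]
tool_rot: [-3.128, -0.499, 1.685]
contact_force: [0.9, -0.6, -1.4]
opening: 0.0126
grip_force: 60.0
```

apply_moves(delta_pos=[[0,0.05,0],[0,0.12,0],[0,0.19,0],[0,0.25,0],[0,0.3,0],[0,0.35,0],[0,0.35,0]], dr=[[0.12,0.014,0],[0.24,0.027,0],[0.36,0.041,0],[0.48,0.054,0],[0.6,0.068,0],[0.696,0.079,0],[0.696,0.079,0]], jaw=[0,0,0,0,0,0,0])

```text
time: 37.8
tool_pos: [0.5461, 0.1474, 0.3269]
tool_rot: [-3.119, -0.853, 1.677]
contact_force: [0.3, -0.8, -2.3]
opening: 0.0125
grip_force: 60.0
```

```bash
python3 - <<'E'
from h import *
st,im=look("top","t21");dish_cakes("pics/t21.png");dish_cakes(cam="scene")
E
```

```text
37.8 [0.5461 0.1474 0.3269] [-3.1191 -0.8534  1.6771] q [-0.2854  0.4604  1.3646  0.7668  1.7044 -0.4515] F [ 0.3233 -0.7752 -2.255 ]
tip [0.5553 0.0536 0.1626]
top in dish frame [0.0401 0.0007]  px [409.3026 230.4839] [ 26  68 965]
top in dish frame [-0.1125 -0.0336]  px [427.707  279.7548] [ 20  20 314]
scene in dish frame [-0.1056 -0.0298]  px [214.9241 222.8125] [ 19  15 224]
scene in dish frame [0.0509 0.0049]  px [220.9279 265.55  ] [ 24  59 860]
```

All four cakes are flat on the dish floor (combined area equals four separate discs, at dish x ≈ -0.113, -0.034, 0.039 and 0.115). I'll continue to the peg.

apply_moves(delta_pos=[[-0.005,0.04,0],[-0.01,0.08,0],[-0.02,0.12,0],[-0.03,0.17,0],[-0.04,0.22,0],[-0.05,0.27,0],[-0.05,0.27,0],[-0.05,0.27,0]], dr=[[0.12,0.014,0],[0.24,0.027,0],[0.36,0.041,0],[0.48,0.054,0],[0.6,0.068,0],[0.696,0.079,0],[0.696,0.079,0],[0.696,0.079,0]], jaw=[0,0,0,0,0,0,0,0])

```text
time: 38.57
tool_pos: [0.5265, 0.2535, 0.3285]
tool_rot: [-3.122, -1.198, 1.679]
contact_force: [-0.2, -0.7, -0.8]
opening: 0.0123
grip_force: 60.0
```

```bash
python3 - <<'E'
from h import *
st,im=look("wrist","w22")
st=telemetry.observe()
print("peg tip/seat in wrist px",w2p("wrist",[[.5855,.338,.323],[.6208,.3413,.316]],st))
Rt=R.from_euler("xyz",st["tool_rot"]).as_matrix();print(Rt)
E
```

```text
38.5667 [0.5265 0.2535 0.3285] [-3.1225 -1.1981  1.679 ] q [-0.2067  0.5118  1.5498  1.0839  1.6698 -0.5717] F [-0.2271 -0.7236 -0.8007]
tip [0.5294 0.2205 0.1421]
peg tip/seat in wrist px [[426.9434 212.5831]
 [483.3156 222.6785]]
[[-0.0404  0.9921 -0.1185]
 [ 0.3622  0.1251  0.9237]
 [ 0.9312 -0.0056 -0.3644]]
```

View pics/w22.png

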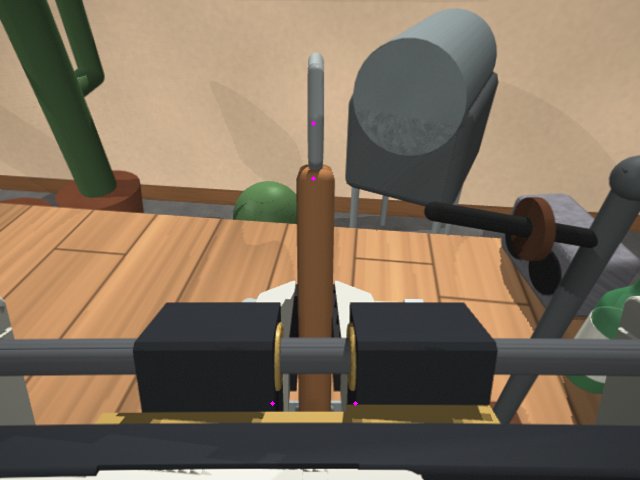

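The wrist view shows the peg's free end at (430,211), the collar at (530,228), and the eye edge-on at column 316, rows 55–165. I'll work out the eye position and triangulate the peg.

```bash
python3 - <<'E'
from h import *
np.set_printoptions(precision=4,suppress=True)
st=telemetry.observe()
Rt=R.from_euler("xyz",st["tool_rot"]).as_matrix();B=np.c_[-Rt[:,0],Rt[:,1],-Rt[:,2]]
for s in (0,3,6,9):
    P=np.array([(-232,0,55),(-212,0,75),(-212,0,55),(-192,0,55),(-195,0,67)])/1e3-[-.1357+s/1e3,0,.037]
    print(s,w2p("wrist",st["tool_pos"]+P@B.T,st)[:,1])
# triangulate peg tip, collar centre, post top
from scipy.optimize import least_squares
for nm,w,t in(("tip",(432,211),(206/4+109.6,264/4+164.6)),("collar",(532,229),(200/4+109.6,161/4+164.6))):
    f=lambda p:np.r_[(w2p("wrist",[p],st)[0]-w),(w2p("top",[p])[0]-t)*2]
    r=least_squares(f,[.6,.34,.32]);print(nm,r.x,r.fun)
E
```

```text
0 [ 60.3171 125.3058 123.9532 181.863  178.6416]
3 [ 50.2091 114.6408 114.7982 173.5033 169.4489]
6 [ 39.9419 103.7965 105.5113 165.0329 160.1222]
9 [ 29.5105  92.767   96.0889 156.4488 150.6577]
tip [0.5879 0.3383 0.3242] [-0.7316 -0.148   0.3042 -1.529 ]
collar [0.6517 0.3457 0.3107] [-0.4245 -0.2024  0.4886 -0.9252]
```

apply_moves(delta_pos=[[0,0.04,-0.04],[0,0.08,-0.09],[0,0.13,-0.14],[0,0.1725,-0.194],[0.04,0.1725,-0.194],[0.074,0.1725,-0.194],[0.074,0.1725,-0.194],[0.074,0.1725,-0.194]], dr=[[0,0,0],[0,0,0],[0,0,0],[0,0,0],[0,0,0],[0,0,0],[0,0,0],[0,0,0]], jaw=[0,0,0,0,0,0,0,0])

```text
time: 39.28
tool_pos: [0.5567, 0.3221, 0.2518]
tool_rot: [-3.129, -1.199, 1.684]
contact_force: [-0.5, 0.5, -1.8]
opening: 0.0125
grip_force: 60.0
```

```bash
python3 - <<'E'
from h import *
st,im=look("wrist","w23")
st=telemetry.observe()
Rt=R.from_euler("xyz",st["tool_rot"]).as_matrix();B=np.c_[-Rt[:,0],Rt[:,1],-Rt[:,2]]
print("eye",st["tool_pos"]+B@[-.079,0,.018])
print(w2p("wrist",[[.5879,.3383,.3242],[.6517,.3457,.3107]],st))
E
```

```text
39.2833 [0.5567 0.3221 0.2518] [-3.129  -1.1988  1.6843] q [-0.0814  0.6527  1.5356  1.1499  1.5175 -0.6405] F [-0.4763  0.5327 -1.7819]
tip [0.56   0.2892 0.0653]
eye [0.555  0.3341 0.3319]
[[406.8266 136.3107]
 [576.2259 169.6257]]
```

View pics/w23.png

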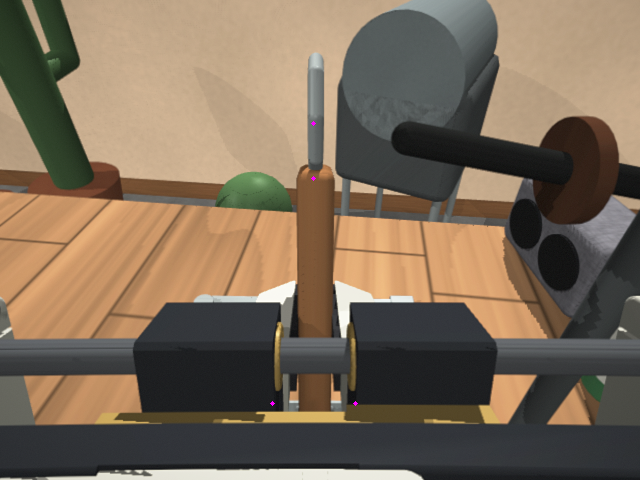

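The peg tip is at (404,135). Its axis extended left meets the eye's column 316 at about row 119, against an eye centre of about 116, so they're aligned. I'll insert.

apply_moves(delta_pos=[[0.025,0.003,-0.005],[0.05,0.006,-0.011],[0.075,0.009,-0.016],[0.1,0.012,-0.021]], dr=[[0,0,0],[0,0,0],[0,0,0],[0,0,0]], jaw=[0,0,0,0])

```text
time: 39.67
tool_pos: [0.5959, 0.3273, 0.2436]
tool_rot: [-3.125, -1.199, 1.681]
contact_force: [-0.4, 0.7, -0.7]
opening: 0.0124
grip_force: 60.0
```

apply_moves(delta_pos=[[0.025,0.003,-0.005],[0.05,0.006,-0.011],[0.0725,0.008,-0.0155],[0.0725,0.008,-0.0155],[0.0725,0.008,-0.0155]], dr=[[0,0,0],[0,0,0],[0,0,0],[0,0,0],[0,0,0]], jaw=[0,0,0,0,0])

```text
time: 40.08
tool_pos: [0.6244, 0.3306, 0.237]
tool_rot: [-3.123, -1.2, 1.68]
contact_force: [-0.8, 0.1, -1.5]
opening: 0.013
grip_force: 60.0
```

```bash
python3 - <<'E'
from h import *
st,im=look("wrist","w24")
a=im[0:240,200:640]
s,ims=look("scene","s24");p=w2p("scene",[[.624,.3425,.316]])[0].astype(int);print(p)
b=ims[p[1]-60:p[1]+60,p[0]-60:p[0]+60]
cv2.imwrite("pics/m24.png",np.vstack([cv2.resize(a,(480,262)),cv2.resize(b,(480,338) if 0 else (336,336),interpolation=cv2.INTER_CUBIC) if 0 else cv2.resize(b,(480,336),interpolation=cv2.INTER_CUBIC)]))
E
```

```text
40.0833 [0.6244 0.3306 0.237 ] [-3.1233 -1.1998  1.6796] q [-0.0603  0.7765  1.3232  1.1578  1.5388 -0.5506] F [-0.7886  0.0898 -1.4526]
tip [0.6273 0.2978 0.0505]
40.1333 [0.6242 0.3307 0.2372] [-3.1231 -1.1999  1.6795] q [-0.0601  0.7761  1.3237  1.1579  1.5388 -0.5506] F [ 0.2883  0.7216 -0.8285]
tip [0.6271 0.298  0.0507]
[462 235]
```

View pics/m24.png

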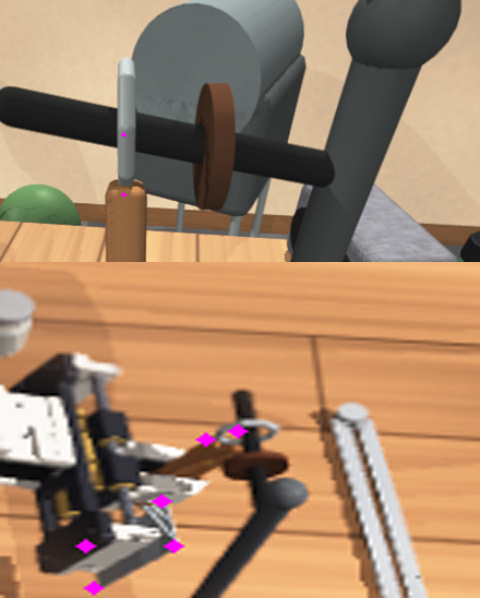

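Both views show the peg running through the eye, short of the collar, with no contact force. I'll lower slightly, release and retreat.

apply_moves(delta_pos=[[0,0,-0.008],[0,0,-0.016],[0,0,-0.016],[0,0,-0.016],[0,0,-0.016],[0,0,-0.016],[0,0,-0.016],[0,0,-0.016]], dr=[[0,0,0],[0,0,0],[0,0,0],[0,0,0],[0,0,0],[0,0,0],[0,0,0],[0,0,0]], jaw=[0,0,0,0.4,0.4,0.4,0.4,0.4])

```text
time: 40.85
tool_pos: [0.6248, 0.3311, 0.2308]
tool_rot: [-3.124, -1.2, 1.68]
contact_force: [-0.3, 0.0, 0.2]
opening: 0.036
grip_force: 0.0
```

apply_moves(delta_pos=[[0.003,-0.04,0.015],[0.008,-0.1,0.04],[0.017,-0.17,0.065],[0.022,-0.24,0.09],[0.03,-0.3,0.115],[0.04,-0.38,0.15],[0.04,-0.45,0.18],[0.04,-0.45,0.18]], dr=[[0,0,0],[0,0,0],[0,0,0],[0,0,0],[0,0,0],[0,0,0],[0,0,0],[0,0,0]], jaw=[0.4,0.4,0.4,0.4,0.4,0.4,0.4,0.4])

```text
time: 41.52
tool_pos: [0.6423, 0.1449, 0.3052]
tool_rot: [-3.136, -1.198, 1.686]
contact_force: [1.0, -0.2, 0.2]
opening: 0.0369
grip_force: 0.0
```

```bash
python3 - <<'E'
from h import *
s,im=look("scene","s25")
p=w2p("scene",[[.624,.3425,.2]])[0].astype(int)
t=eyes.read_camera("top")[:,:,::-1]
a=cv2.resize(im[p[1]-90:p[1]+90,p[0]-90:p[0]+90],(400,400),interpolation=cv2.INTER_CUBIC)
b=cv2.resize(t[165:315,295:455],(400,400),interpolation=cv2.INTER_CUBIC)
cv2.imwrite("pics/m25.png",np.hstack([a,b])); print(p)
dish_cakes();dish_cakes(cam="scene")
E
```

```text
41.5167 [0.6423 0.1449 0.3052] [-3.1362 -1.1978  1.6859] q [-0.3268  0.7564  1.153   1.0535  1.833  -0.4922] F [ 1.0118 -0.2016  0.2468]
tip [0.6459 0.1118 0.1187]
[451 259]
top in dish frame [0.0759 0.0003]  px [407.7679 218.601 ] [ 23  44 629]
top in dish frame [-0.0338  0.002 ]  px [412.2764 255.087 ] [ 20  21 322]
top in dish frame [-0.1122 -0.0336]  px [427.6771 279.6552] [ 20  20 319]
scene in dish frame [-0.1052 -0.0292]  px [215.0913 222.9304] [ 19  15 230]
scene in dish frame [0.05   0.0051]  px [221.0325 265.3008] [ 25  59 861]
```

View pics/m25.png

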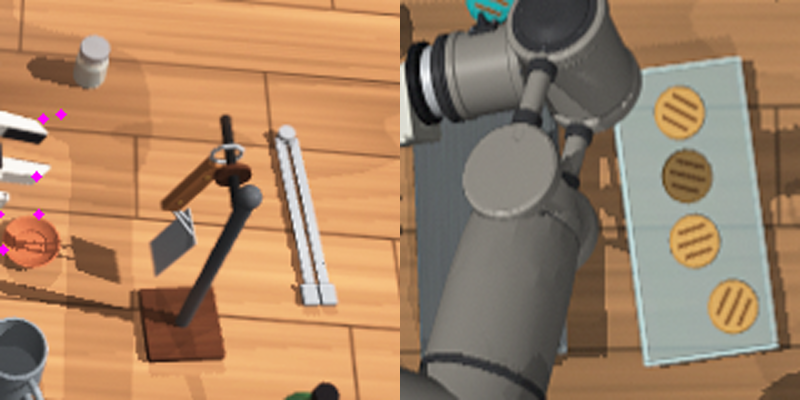

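The turner hangs by its eye beside the collar, and all four cakes lie flat and apart in the dish. I'll wait for the swing to die down before handing in.

apply_moves(delta_pos=[[0,-0.05,0.05],[0,-0.1,0.1],[0,-0.1,0.1],[0,-0.1,0.1],[0,-0.1,0.1],[0,-0.1,0.1],[0,-0.1,0.1],[0,-0.1,0.1]], dr=[[0,0,0],[0,0,0],[0,0,0],[0,0,0],[0,0,0],[0,0,0],[0,0,0],[0,0,0]], jaw=[0.4,0.4,0.4,0.4,0.4,0.4,0.4,0.4])

```text
time: 42.38
tool_pos: [0.6405, 0.112, 0.3419]
tool_rot: [-3.12, -1.201, 1.677]
contact_force: [0.3, 0.7, 0.6]
opening: 0.0367
grip_force: 0.0
```

```bash
python3 - <<'E'
from h import *
for i in range(60): t=eyes.read_camera("scene")
dish_cakes();print(telemetry.observe()["time"],telemetry.observe()["contact_force"])
# swing check: steel/wood handle colour centroid near the stand
for i in range(8):
    im=eyes.read_camera("scene")[:,:,::-1]; [eyes.read_camera("scene") for _ in range(2)]
    h=cv2.cvtColor(np.ascontiguousarray(im),cv2.COLOR_BGR2HSV)[215:310,425:475]
    m=(h[...,1]<60)&(h[...,2]>70); y,x=np.nonzero(m); print(len(x),x.mean()+425,y.mean()+215)
E
```

```text
top in dish frame [ 0.06860298 -0.00105379]  px [408.56776557 220.94505495] [ 23  43 546]
top in dish frame [-0.03395894  0.00196201]  px [412.30670927 255.14696486] [ 20  20 313]
top in dish frame [-0.11211407 -0.03363246]  px [427.68867925 279.62578616] [ 20  20 318]
45.4333 [ 0.23729102 -0.06693232 -0.51930345]
110 463.21818181818185 252.41818181818184
339 441.73746312684364 276.30973451327435
120 465.625 254.71666666666667
100 467.3 253.19
110 465.8363636363636 253.41818181818184
395 441.89367088607594 270.69620253164555
139 454.8992805755396 259.46043165467626
262 442.7480916030534 274.1030534351145
```

apply_moves(delta_pos=[[0,0,0],[0,0,0],[0,0,0],[0,0,0],[0,0,0],[0,0,0],[0,0,0],[0,0,0]], dr=[[0,0,0],[0,0,0],[0,0,0],[0,0,0],[0,0,0],[0,0,0],[0,0,0],[0,0,0]], jaw=[0.4,0.4,0.4,0.4,0.4,0.4,0.4,0.4])

```text
time: 47.3
tool_pos: [0.6408, 0.1111, 0.3425]
tool_rot: [-3.123, -1.2, 1.68]
contact_force: [0.9, -0.6, -0.3]
opening: 0.0368
grip_force: 0.0
```

apply_moves(delta_pos=[[0,0,0],[0,0,0],[0,0,0],[0,0,0],[0,0,0],[0,0,0],[0,0,0],[0,0,0]], dr=[[0,0,0],[0,0,0],[0,0,0],[0,0,0],[0,0,0],[0,0,0],[0,0,0],[0,0,0]], jaw=[0.4,0.4,0.4,0.4,0.4,0.4,0.4,0.4])

```text
time: 47.97
tool_pos: [0.6408, 0.1111, 0.3425]
tool_rot: [-3.123, -1.2, 1.68]
contact_force: [-0.2, 0.7, 0.4]
opening: 0.0368
grip_force: 0.0
```

apply_moves(delta_pos=[[0,0,0],[0,0,0],[0,0,0],[0,0,0],[0,0,0],[0,0,0],[0,0,0],[0,0,0]], dr=[[0,0,0],[0,0,0],[0,0,0],[0,0,0],[0,0,0],[0,0,0],[0,0,0],[0,0,0]], jaw=[0.4,0.4,0.4,0.4,0.4,0.4,0.4,0.4])

```text
time: 48.63
tool_pos: [0.6408, 0.1111, 0.3425]
tool_rot: [-3.123, -1.2, 1.68]
contact_force: [0.1, -0.1, 0.2]
opening: 0.0367
grip_force: 0.0
```

apply_moves(delta_pos=[[0,0,0],[0,0,0],[0,0,0],[0,0,0],[0,0,0],[0,0,0],[0,0,0],[0,0,0]], dr=[[0,0,0],[0,0,0],[0,0,0],[0,0,0],[0,0,0],[0,0,0],[0,0,0],[0,0,0]], jaw=[0.4,0.4,0.4,0.4,0.4,0.4,0.4,0.4])

```text
time: 49.3
tool_pos: [0.6408, 0.1111, 0.3426]
tool_rot: [-3.123, -1.2, 1.68]
contact_force: [-0.3, -0.4, 0.3]
opening: 0.0367
grip_force: 0.0
```

apply_moves(delta_pos=[[0,0,0],[0,0,0],[0,0,0],[0,0,0],[0,0,0],[0,0,0],[0,0,0],[0,0,0]], dr=[[0,0,0],[0,0,0],[0,0,0],[0,0,0],[0,0,0],[0,0,0],[0,0,0],[0,0,0]], jaw=[0.4,0.4,0.4,0.4,0.4,0.4,0.4,0.4])

```text
time: 49.97
tool_pos: [0.6408, 0.1111, 0.3425]
tool_rot: [-3.123, -1.2, 1.679]
contact_force: [1.4, -0.3, -0.3]
opening: 0.0368
grip_force: 0.0
```

apply_moves(delta_pos=[[0,0,0],[0,0,0],[0,0,0],[0,0,0],[0,0,0],[0,0,0],[0,0,0],[0,0,0]], dr=[[0,0,0],[0,0,0],[0,0,0],[0,0,0],[0,0,0],[0,0,0],[0,0,0],[0,0,0]], jaw=[0.4,0.4,0.4,0.4,0.4,0.4,0.4,0.4])

```text
time: 50.63
tool_pos: [0.6408, 0.1111, 0.3425]
tool_rot: [-3.123, -1.2, 1.679]
contact_force: [0.0, -1.2, -0.4]
opening: 0.0367
grip_force: 0.0
```

apply_moves(delta_pos=[[0,0,0],[0,0,0],[0,0,0],[0,0,0],[0,0,0],[0,0,0],[0,0,0],[0,0,0]], dr=[[0,0,0],[0,0,0],[0,0,0],[0,0,0],[0,0,0],[0,0,0],[0,0,0],[0,0,0]], jaw=[0.4,0.4,0.4,0.4,0.4,0.4,0.4,0.4])

```text
time: 51.3
tool_pos: [0.6408, 0.1111, 0.3426]
tool_rot: [-3.123, -1.2, 1.68]
contact_force: [0.5, 0.3, 0.5]
opening: 0.0366
grip_force: 0.0
```

apply_moves(delta_pos=[[0,0,0],[0,0,0],[0,0,0],[0,0,0],[0,0,0],[0,0,0],[0,0,0],[0,0,0]], dr=[[0,0,0],[0,0,0],[0,0,0],[0,0,0],[0,0,0],[0,0,0],[0,0,0],[0,0,0]], jaw=[0.4,0.4,0.4,0.4,0.4,0.4,0.4,0.4])

```text
time: 51.97
tool_pos: [0.6408, 0.1111, 0.3425]
tool_rot: [-3.123, -1.2, 1.68]
contact_force: [0.3, 0.7, -0.2]
opening: 0.0369
grip_force: 0.0
```

```bash
python3 - <<'E'
from h import *
for i in range(8):
    im=eyes.read_camera("scene")[:,:,::-1]; eyes.read_camera("scene")
    h=cv2.cvtColor(np.ascontiguousarray(im),cv2.COLOR_BGR2HSV)[215:310,425:475]
    m=(h[...,1]<60)&(h[...,2]>70); y,x=np.nonzero(m); print(len(x),x.mean()+425,y.mean()+215)
dish_cakes();print(telemetry.observe()["time"])
E
```

```text
391 443.7416879795396 286.5831202046036
386 444.0492227979275 286.81865284974094
381 445.8976377952756 284.2283464566929
324 452.2253086419753 272.43518518518516
204 460.01960784313724 259.45588235294116
161 463.04347826086956 254.88819875776397
167 462.1317365269461 255.0059880239521
219 457.5433789954338 261.3835616438356
top in dish frame [ 0.06860298 -0.00105379]  px [408.56776557 220.94505495] [ 23  43 546]
top in dish frame [-0.03395894  0.00196201]  px [412.30670927 255.14696486] [ 20  20 313]
top in dish frame [-0.11218422 -0.03356883]  px [427.67084639 279.65203762] [ 20  20 319]
52.8167
```

```bash
python3 -c "
from cell import job;print(job.hand_in())"
```

```text
the job is handed in; nothing more can be done
None
```

All four corn cakes lie flat and apart on the dish floor, the turner hangs by its eye on the peg (still swinging slightly at hand-in), and the job is handed in; no verdict was returned.

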